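# Thread a fresh wire reel on its rod and hang both in the spool rack

### The job

The lower rod of the spool rack is empty. Lift it out of its slots and, away from the rack, push it through the middle of the wide reel of wire in the tray so that it sticks out on both sides, then lift reel and rod together and lower them gently into the same lower slots, without dropping them: the rod must lie fully down in both slots and the reel must hang between the rack's two side frames. Do not bump the two full reels above, and leave everything else on the bench where it is.

Things in the scene. Friction and masses are not known exactly. Their poses are not given: they have to be found in the camera images.
- rack: Plywood spool rack, fixed: two side frames 9 mm thick at y = -81 to -72 and +72 to +81 mm, joined by low ties (16 mm high) at front and back and one tie at the top back; 205 mm deep (x -45 to 160), about 180 mm high. Origin on the bench below the lower slots, half-way; x level, from its front (towards the robot) to its back, y from side frame to side frame, z up.
- slots: The rack's sloping face, slots cut square to it. Origin half-way between the frames, on the axis of a rod in the lower slots (rack frame x 0, z 75 mm); x up the slope (back, 40 deg above level), y along the rods, z out of the slots (up and forward, 40 deg from vertical). Slot x -8 to 8 mm, floor z -5, mouth z 18 mm; a rod settles at x -3, z 0. Upper slots 110 mm up the slope.
- upper_reels: Two full reels side by side (88 mm in diameter, 58 mm wide each, together filling the rack's width) on the rod in the upper slots; they turn freely but do not come out. Origin on their axis, half-way: x = 107, z = 0 mm in the frame of the slots; y is the axis. They overhang the lower slots: a hand coming straight down bumps them. A brush of a few newtons does no harm.
- rod_mid (a point): Centre of the loose, bare aluminium rod: round, 10 mm in diameter, 196 mm long with round ends, about 50 g; its own y is its axis, both ends are alike. It starts lying in the rack's lower slots, standing out of both side frames.
- rod: The same loose rod; origin at its centre, y along its axis (x and z turn as it rolls).
- reel_mid (a point): Centre of the loose wide reel: white plastic, wound with taped-down wire (one solid piece), 80 mm in diameter, 50 mm wide over its two flat cheeks, 16 mm bore right through, about 240 g. Its y is its axis (level); x and z turn as it rolls. It stands on its rims in one of the tray's two places, its centre 46 mm above the bench.
- narrow_reel_mid (a point): Centre of the narrow reel, which stands in the tray's other place and stays there: like the wide one (80 mm in diameter, bore 16 mm, centre 46 mm above the bench) but only 26 mm wide. y is its axis.
- tray: Low wooden stock tray fixed to the bench, 205 x 86 mm, rim 22 mm high, floor 6 mm; two reel places 95 mm apart along its x (at x = -47.5 and +47.5 mm), with 8 mm high chocks before and behind each reel; the reels' axes lie along its y. Origin on the bench under its middle.
- jar_stack: Stack of three screwed-together round bead jars, 45 mm in diameter, 90 mm high; origin under its middle. Stays.
- cup: Blue ceramic cup, 76 mm in diameter, 92 mm high; origin under its middle. Stays.
- pliers: Small pliers lying flat, 140 mm long along x (jaws to +x), 40 mm wide, 13 mm high; origin on the bench under the pivot. Stay.
- bowl: Dark wooden bowl, 94 mm in diameter, 36 mm high; origin under its middle. Stays.
- plate: White ceramic plate, 120 mm in diameter, 16 mm high; origin under its middle. Stays.
- bead_box: Clear bead box with compartments, 70 x 120 mm, 24 mm high; origin under its middle. Stays.
- notebook: Spiral notebook, 85 x 125 mm, 13 mm thick; origin under its middle. Stays.
Things that resemble listed ones, but are neither listed nor needed, are in the scene too. Leave any yellow look-alike of the part that bears reel_mid alone. Of the things shaped like the rod, the aluminium one is meant.

How it is judged:
By the outcome, as a careful person would: the job done as asked, in the order asked, and still so for the second after the job is handed in, with the robot touching nothing.
It also fails if it takes over 72 s, if anything falls off the work surface, if the arm or the gripper's body presses on something with over 40 N, if the wrist force passes 120 N, or if a joint passes its speed limit or range.

### The arm

A 6-joint arm with a two-finger parallel gripper is mounted at the origin on the work surface. World frame = base frame: x ahead of the robot, y to its left, z up, the work surface at z = 0. Lengths are in mm, angles in rad, forces in N, time in s.
With the tool pointing down it reaches from about 400 to 925 mm from the base axis. Payload 12.5 kg.
Tool frame: the origin (TCP) lies at the very end of the fingers, on their centre line; the grasp point (between the pads) lies env.grip_point_offset behind it (env.grip_point_offset is the distance from the TCP to the grasp point, in mm); y points along the fingers, z is the direction in which the jaws open and shut, and the axes are right-handed (so a half turn about y gives the same grasp; the last joint's range is limited). The gripper opens to 95 mm and grips with 3 to 60 N. Pads are 20 mm wide; open, the fingers measure 119 mm over their backs; the gripper's body (75 mm by 180 mm) begins 59 mm behind the grasp point.
Start: joints at [-1.419, 0.491, 1.559, -0, 1.092, -0.106], TCP at [159.369, -604.358, 214.661] pointing down, gripper open.
Joint ranges: [-3.1, 3.1], [-0.84, 2.19], [0.05, 2.79], [-1.13, 4.28], [0.06, 2.93], [-2.69, 2.69]. Speed limits (rad/s): [2.22, 2.22, 2.79, 3.14, 3.14, 3.14].

### API

Orientations are given as [roll, pitch, yaw] about the fixed x, y, z axes, in that order (R = Rz(yaw) Ry(pitch) Rx(roll)).
In Python, from cell import readout, read_camera, env, nets gives the robot as it stands.
- The arm moves only by the tool apply_moves, never from a script. Its argument "increments" is a list of rows, each a list of 3 entries, a list of its own where there are three numbers: the shift along the tool's x, y, z in cm, then the turn, a rotation vector about the tool's x, y, z in degrees, then the finger opening in cm, from 0 to 9.51. A call has exactly 5 rows; each row shifts and turns the pose as measured when the row begins, along the tool's axes as they then stand; what a row does not reach is not made up. A row lasts 1/8 s, in which the tool goes at most 62.5 mm and 10.7 degrees, less where a joint would pass 70% of its speed; a pose out of reach is approached as far as the arm can. A call with a gripper value outside its range is refused whole. The fingers move at their own pace and stop on an object; the grip force is fixed at half the most. Time passes only in rows, so rows that do not move let the fingers close, or fill a call up. It gives the time, the measured TCP pose, the force and the opening at its end, in the units of the state.
- readout.state(): the state, without advancing time (a new reading comes with each control period).
- read_camera(name): name is "side" or "top" or "wrist"; returns a dict with "img" (420x560x3 uint8, red, green, blue), "vfov" (degrees; the focal length in pixels is half the picture's height over the tangent of half this angle, whatever the lens; pixels are square), "cx", "cy" (the principal point, pixels), "distortion" ([k1, k2, p1, p2, k3] as OpenCV has them; the pictures are not rectified), "rvec" (rotation vector, rad) and "tvec" (3), from world to camera coordinates, as OpenCV has them; the wrist camera has in their place "mount" (4x4, takes a point from camera to tool coordinates, whose origin is the TCP and whose axes are the tool frame's). Camera axes: x right, y down, z forward; pixel columns grow to the right and rows downward; lengths in mm; the calibration is good to about 2 mm. A picture is of the moment at which its call begins: read the wrist's pose just before it. There is no depth.
- env.job_done(): hands the job in, once; it reports no verdict.
Trained networks look in a picture, given as the dict that the camera call returned (one of the last four; its "shot" number tells which), for a name from the list of things; names that differ only in an ending like _2 or _b are one class to them, and where a whole thing is asked for, a point or a joint stands for the part that bears it (a point fixed in the world has none). Each returns a list of dicts, best first, with "confidence" (0 to 1); they miss things now and then, are a little off and sometimes report something else, mostly with a low value. They report only what shows in the picture. A call takes as long as a camera call. They do not tell look-alikes from the thing itself.
- nets.look_for(picture, thing): "point" ([x, y, z] in mm, in the coordinates of the camera as it stood for that picture, good to about 4 mm: the middle of the surface that is visible of it).
- nets.mark_of(picture, thing): "point" ([x, y, z] in mm, in the coordinates of the camera as it stood for that picture, good to about 4 mm: a listed point, or the origin of a listed thing).
The state is a dict: "t": time; "joints": joint angles; "qvel": joint speeds; "tau": joint torques, N m; "eef_pos": TCP position; "tcp_rot": TCP orientation; "ft_force": force on the tool from outside, world axes, zero at the start; "moment": the same for the moment, N m; "opening": opening from 0.0 (shut) to 1.0 (fully open).
Only numpy, scipy, OpenCV 4.12 (cv2) and the standard library are available. Lean on these libraries where they do the work, as an engineer would, in place of code of your own. Each camera call takes 0.05 s, during which the arm holds its last target. There are 200 camera calls.

## Working session

There is one attempt and no reset: what is moved stays moved. The work goes in short steps, Python scripts to look and compute and a tool call to move; the robot and the scene stay as the last step left them, time stands still between calls to the robot, and variables do not carry over. Pictures are saved under pics/ and viewed, about 8 in all and at most 12, crops included, and the job is handed in when it is done.

Besides the shell and the picture viewer there is one more tool, called after "Request:" as a command line: name --argument value ..., lists and objects as JSON in quotes. apply_moves: Moves the arm, as the interface text tells. Its arguments: {"type":"object","properties":{"increments":{"type":"array"}},"required":["increments"]}

```bash
ls; mkdir -p pics; cat > h.py <<'E'
import numpy as np, cv2
from scipy.spatial.transform import Rotation as R
from cell import readout, read_camera, env, nets
def tool(s=None):
    s=s or readout.state()
    T=np.eye(4); T[:3,:3]=R.from_euler('xyz',s['tcp_rot']).as_matrix(); T[:3,3]=s['eef_pos']; return T
def c2w(pic,T=None):
    if 'mount' in pic: return T@np.array(pic['mount'])
    M=np.eye(4); M[:3,:3]=cv2.Rodrigues(np.array(pic['rvec'],float))[0]; M[:3,3]=np.array(pic['tvec']).ravel(); return np.linalg.inv(M)
def shot(name):
    T=tool(); p=read_camera(name); return p,c2w(p,T)
def K(p):
    f=p['img'].shape[0]/2/np.tan(np.radians(p['vfov'])/2); return np.array([[f,0,p['cx']],[0,f,p['cy']],[0,0,1.]])
def tow(C,pt): return C[:3,:3]@np.array(pt)+C[:3,3]
def proj(p,C,pts):
    M=np.linalg.inv(C); return cv2.projectPoints(np.array(pts,float).reshape(-1,3),cv2.Rodrigues(M[:3,:3])[0],M[:3,3],K(p),np.array(p['distortion'],float))[0].reshape(-1,2)
def ray(p,C,uv,z):
    n=cv2.undistortPoints(np.array([[uv]],float),K(p),np.array(p['distortion'],float))[0,0]
    d=C[:3,:3]@np.array([n[0],n[1],1]); return C[:3,3]+d*(z-C[2,3])/d[2]
def save(p,name,crop=None,s=1):
    im=p['img'][...,::-1]
    if crop: im=im[crop[1]:crop[3],crop[0]:crop[2]]
    cv2.imwrite('pics/'+name+'.png',cv2.resize(im,None,fx=s,fy=s,interpolation=cv2.INTER_CUBIC))
E
python3 - <<'E'
from h import *
s=readout.state(); print(s['t'],s['eef_pos'],s['tcp_rot'],s['opening'],env.grip_point_offset)
for n in ['top','side']:
    p,C=shot(n); save(p,n+'0')
    print(n,C[:3,3].round(),C[:3,2].round(2))
    for th in ['rack','slots','upper_reels','rod_mid','rod','reel_mid','narrow_reel_mid','tray','jar_stack','cup','pliers','bowl','plate','bead_box','notebook']:
        for r in nets.mark_of(p,th)[:3]: print(th,round(r['confidence'],2),tow(C,r['point']).round(),proj(p,C,[tow(C,r['point'])])[0].round())
E
```

```text
pics
0.0 [ 159.30328402 -604.10838974  214.07059182] [-1.57190519e+00  1.30543597e-04 -2.88386772e+00] 1.0034069269419381 18.8
top [ 264.    4. 1505.] [ 0.17 -0.01 -0.98]
rack 0.91 [ 574. -204.   -3.] [352. 187.]
upper_reels 0.79 [ 656. -204.  144.] [357. 147.]
rod_mid 0.68 [376. 206.  -0.] [216. 257.]
rod_mid 0.64 [ 570. -204.   72.] [355. 183.]
rod 0.47 [ 571. -206.   72.] [356. 183.]
reel_mid 0.91 [517. 230.  41.] [206. 208.]
reel_mid 0.81 [638.  76.  36.] [258. 166.]
narrow_reel_mid 0.72 [614. 231.  48.] [205. 174.]
narrow_reel_mid 0.6 [393. -44.  -0.] [301. 249.]
tray 0.78 [568. 229.   0.] [208. 193.]
tray 0.71 [789. -20.   0.] [289. 120.]
tray 0.42 [538. 486.   2.] [123. 205.]
jar_stack 0.78 [395. -45.   4.] [301. 248.]
cup 0.72 [789. -19.  -0.] [288. 120.]
pliers 0.53 [620. -22.  -1.] [291. 174.]
bowl 0.59 [542. 486.  -0.] [123. 204.]
plate 0.67 [ 542. -460.   -1.] [436. 195.]
bead_box 0.69 [377. 205.   2.] [216. 257.]
side [  181. -1062.  1398.] [ 0.2   0.62 -0.75]
rack 0.95 [ 574. -207.    1.] [304. 272.]
slots 0.71 [ 574. -203.   78.] [305. 257.]
upper_reels 0.67 [ 654. -208.  145.] [332. 239.]
rod_mid 0.7 [ 238. -424.    9.] [219. 363.]
rod_mid 0.61 [ 655. -210.  146.] [332. 239.]
rod_mid 0.49 [787. -17.   4.] [343. 213.]
rod 0.67 [ 240. -425.    4.] [220. 363.]
rod 0.54 [ 565. -206.   72.] [303. 260.]
reel_mid 0.87 [520. 229.  44.] [250. 174.]
reel_mid 0.61 [630.  76.  41.] [292. 197.]
narrow_reel_mid 0.7 [616. 230.  44.] [275. 168.]
tray 0.91 [568. 228.  -3.] [263. 180.]
jar_stack 0.69 [390. -39.   5.] [235. 245.]
cup 0.96 [787. -16.   1.] [343. 213.]
cup 0.35 [569. 228.  -3.] [263. 180.]
pliers 0.52 [620. -23.   0.] [298. 226.]
bowl 0.89 [539. 488.   2.] [237. 136.]
plate 0.6 [ 538. -462.    3.] [323. 345.]
plate 0.49 [537. 486.   4.] [236. 136.]
bead_box 0.58 [376. 207.   3.] [214. 194.]
notebook 0.73 [ 345. -187.    3.] [234. 285.]
```

```bash
python3 - <<'E'
from h import *
a=cv2.imread('pics/top0.png')[80:300,80:480]; cv2.imwrite('pics/topc.png',cv2.resize(a,None,fx=2,fy=2,interpolation=cv2.INTER_CUBIC))
a=cv2.imread('pics/side0.png')[110:390,160:420]; cv2.imwrite('pics/sidec.png',cv2.resize(a,None,fx=2.1,fy=2.1,interpolation=cv2.INTER_CUBIC))
E
```

```text
(no output)
```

View pics/topc.png

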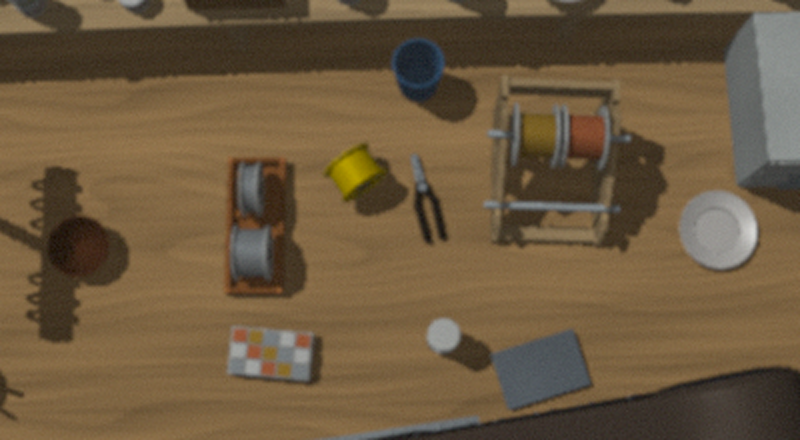

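View pics/sidec.png

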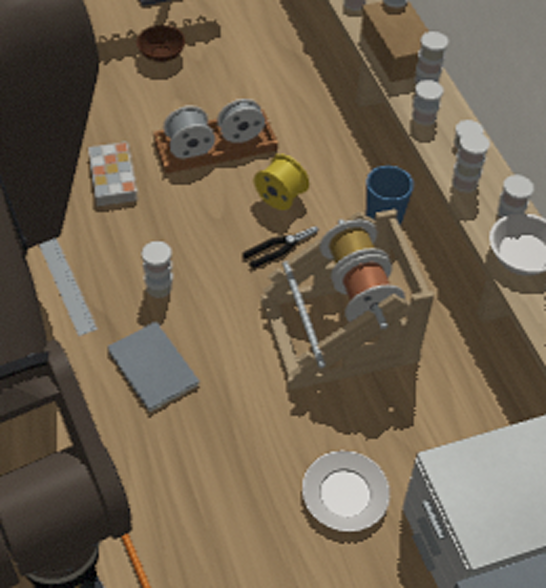

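The top view shows the rack, with the bare rod from about (323,183) to (389,184) in full-picture pixels. The tray is at (208,193) with the wide reel in front, and the yellow look-alike is at (258,166). Both axes run roughly along world y.

```bash
cat >> h.py <<'E'
def tgt(grip,t,yaw,tipoff,roll=0):
    """tool pose: rod point `grip`, tilt t deg (tool points forward), rack yaw deg; tipoff = TCP beyond rod; roll=tilts rod +y end up"""
    t=np.radians(t); c,s=np.cos(t),np.sin(t)
    M=R.from_euler('z',yaw,degrees=True).as_matrix()@R.from_euler('x',roll,degrees=True).as_matrix()@np.array([[0,s,c],[-1,0,0],[0,-c,s]])
    T=np.eye(4); T[:3,:3]=M; T[:3,3]=np.array(grip)+M[:,1]*tipoff; return T
def rows(Tt,n,T0=None):
    T0=tool() if T0 is None else T0
    D=R.from_matrix(T0[:3,:3].T@Tt[:3,:3]).as_rotvec()/n; out=[]
    dp=(Tt[:3,3]-T0[:3,3])/n
    for i in range(n):
        Rm=T0[:3,:3]@R.from_rotvec(D*i).as_matrix()
        out.append([(Rm.T@dp/10).round(2).tolist(),np.degrees(D).round(1).tolist()])
    print('dist',np.linalg.norm(dp*n).round(1),'deg',np.degrees(np.linalg.norm(D*n)).round(1)); 
    for o in out: print(o)
E
python3 - <<'E'
from h import *
p,C=shot('top')
for uv,z in [((323.5,183),75),((389,184.5),75),((325,147),146),((394,149),146)]: print(ray(p,C,uv,z).round(1))
# tray corners top rim
for uv in [(196.5,159),(223,160),(193.5,226),(221,227)]: print(ray(p,C,uv,22).round(1))
rows(tgt([440,-250,240],30,0,15),14)
E
```

```text
[ 572.7 -112.8   75. ]
[ 563.2 -300.7   75. ]
[ 658.6 -115.4  146. ]
[ 648.1 -306.2  146. ]
[668.7 259.8  22. ]
[663.1 180.1  22. ]
[466.6 268.2  22. ]
[461.5 187.4  22. ]
dist 456.9 deg 80.2
[[-2.64, -0.09, -1.92], [1.8, -5.2, 1.4]]
[[-2.8, -0.08, -1.67], [1.8, -5.2, 1.4]]
[[-2.94, -0.06, -1.41], [1.8, -5.2, 1.4]]
[[-3.06, -0.02, -1.13], [1.8, -5.2, 1.4]]
[[-3.15, 0.02, -0.84], [1.8, -5.2, 1.4]]
[[-3.21, 0.08, -0.55], [1.8, -5.2, 1.4]]
[[-3.25, 0.14, -0.26], [1.8, -5.2, 1.4]]
[[-3.26, 0.22, 0.03], [1.8, -5.2, 1.4]]
[[-3.23, 0.3, 0.32], [1.8, -5.2, 1.4]]
[[-3.18, 0.4, 0.6], [1.8, -5.2, 1.4]]
[[-3.1, 0.5, 0.87], [1.8, -5.2, 1.4]]
[[-3.0, 0.61, 1.14], [1.8, -5.2, 1.4]]
[[-2.87, 0.72, 1.38], [1.8, -5.2, 1.4]]
[[-2.71, 0.83, 1.61], [1.8, -5.2, 1.4]]
```

Request:
apply_moves --increments '[[[-2.6,-0.1,-1.9],[1.8,-5.2,1.4],4],[[-2.8,-0.1,-1.7],[1.8,-5.2,1.4],4],[[-2.9,-0.1,-1.4],[1.8,-5.2,1.4],4],[[-3.1,0,-1.1],[1.8,-5.2,1.4],4],[[-3.15,0,-0.8],[1.8,-5.2,1.4],4]]'

```text
t: 2.28
eef_pos: [263.7, -475.9, 219.6]
tcp_rot: [-1.385, 0.083, -2.409]
ft_force: [0.1, 0.1, 0.3]
opening: 0.532
```

Request:
apply_moves --increments '[[[-3.2,0.1,-0.55],[1.8,-5.2,1.4],4],[[-3.25,0.1,-0.3],[1.8,-5.2,1.4],4],[[-3.25,0.2,0],[1.8,-5.2,1.4],4],[[-3.2,0.3,0.3],[1.8,-5.2,1.4],4],[[-3.2,0.4,0.6],[1.8,-5.2,1.4],4]]'

```text
t: 2.9
eef_pos: [367.0, -343.5, 225.4]
tcp_rot: [-1.18, 0.069, -1.923]
ft_force: [0.5, -0.6, 0.2]
opening: 0.422
```

```bash
python3 - <<'E'
from h import *
s=readout.state(); print(s['t'],s['eef_pos'],s['joints'],s['opening'],s['ft_force'])
rows(tgt([450,-250,220],35,-2.9,15),5)
E
```

```text
2.9 [ 366.99523078 -343.50621894  225.35426508] [-1.04571692  0.21040391  2.04896769  0.48719778  0.67427841 -1.03214029] 0.42162767507756327 [ 0.46760986 -0.62519092  0.21575411]
dist 131.8 deg 21.4
[[-2.35, 0.89, 0.8], [2.4, -3.4, 1.0]]
[[-2.28, 0.96, 0.9], [2.4, -3.4, 1.0]]
[[-2.21, 1.04, 0.99], [2.4, -3.4, 1.0]]
[[-2.13, 1.12, 1.08], [2.4, -3.4, 1.0]]
[[-2.04, 1.2, 1.15], [2.4, -3.4, 1.0]]
```

Request:
apply_moves --increments '[[[-2.35,0.9,0.8],[2.4,-3.4,1.0],4],[[-2.3,1.0,0.9],[2.4,-3.4,1.0],4],[[-2.2,1.0,1.0],[2.4,-3.4,1.0],4],[[-2.1,1.1,1.1],[2.4,-3.4,1.0],4],[[-2.1,1.2,1.15],[2.4,-3.4,1.0],4]]'

```text
t: 3.52
eef_pos: [461.5, -246.6, 209.3]
tcp_rot: [-0.95, -0.005, -1.611]
ft_force: [0.3, 0.3, -0.3]
opening: 0.416
```

Request:
apply_moves --increments '[[[0,0,0],[0,0,0],4],[[0,0,0],[0,0,0],4],[[0,0,0],[0,0,0],4],[[0,0,0],[0,0,0],4],[[0,0,0],[0,0,0],4]]'

```text
t: 4.15
eef_pos: [461.0, -247.7, 209.8]
tcp_rot: [-0.951, -0.005, -1.614]
ft_force: [0.1, -0.8, 0.1]
opening: 0.423
```

```bash
python3 - <<'E'
from h import *
s=readout.state(); print(s['t'],s['eef_pos'],s['joints'],s['opening'],s['ft_force'])
p,C=shot('wrist'); save(p,'w1')
for th in ['rod_mid','slots','rack']:
    for r in nets.mark_of(p,th)[:3]: print(th,round(r['confidence'],2),tow(C,r['point']).round(1),proj(p,C,[tow(C,r['point'])])[0].round())
print(C.round(2)); print(np.array(p['mount']).round(2))
E
```

```text
4.15 [ 460.99236725 -247.65019504  209.81795614] [-0.84036291  0.24035059  2.173509    1.05141858  0.4956824  -1.69127691] 0.42263782541260736 [ 0.10056192 -0.78173365  0.08191317]
rod_mid 0.69 [ 570.7 -207.2   71.4] [291. 150.]
rack 0.87 [ 5.681e+02 -2.046e+02 -3.000e-01] [255. 143.]
[[ 8.1000e-01 -2.0000e-01  5.5000e-01  3.6568e+02]
 [-3.0000e-02 -9.5000e-01 -3.0000e-01 -1.6617e+02]
 [ 5.8000e-01  2.3000e-01 -7.8000e-01  3.4650e+02]
 [ 0.0000e+00  0.0000e+00  0.0000e+00  1.0000e+00]]
[[  -0.      0.96    0.27  -76.62]
 [   0.     -0.27    0.96 -168.92]
 [   1.      0.     -0.     -0.69]
 [   0.      0.      0.      1.  ]]
```

View pics/w1.png

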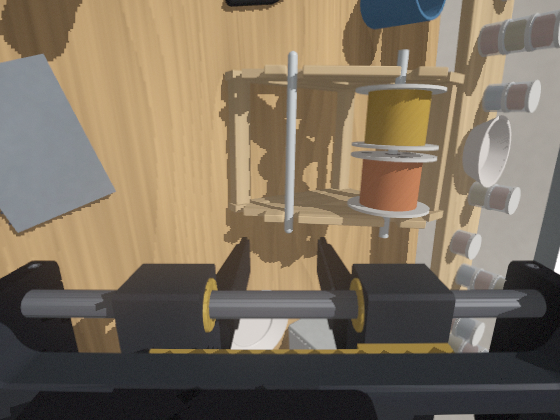

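The wrist view shows the rod from (292,53) to (289,232) lying across the two frames. The gripper's left camera edge is close, with the fingers at about (245,270) and (325,270).

```bash
python3 - <<'E'
from h import *
p,C=shot('wrist'); im=p['img']
# rod centreline: per-row bright extent
g=im.astype(int).min(2); L=[]
for v in range(60,228,8):
    x=np.arange(278,306); w=np.clip(g[v,278:306]-110,0,None); b=(im[v,278:306].max(1).astype(int)-g[v,278:306])<40
    w=w*b
    if w.sum()>0: L.append(((x*w).sum()/w.sum(),v,int((w>0).sum())))
for l in L[::3]: print(np.round(l,1))
P=np.array([ray(p,C,l[:2],75) for l in L]); k=np.polyfit(P[:,1],P[:,0],1); print('slope deg',np.degrees(np.arctan(k[0])),'res',np.std(P[:,0]-np.polyval(k,P[:,1])))
e=[ray(p,C,u,75) for u in [(292,52),(289,233)]]; print(e, np.linalg.norm(e[0]-e[1]), np.polyval(k,[-110,-206,-246,-300]))
E
```

```text
[293.8  60.   10. ]
[291.3  84.    9. ]
[292.6 108.    9. ]
[292. 132.   9.]
[291.2 156.    9. ]
[290.5 180.    9. ]
[290.1 204.    9. ]
slope deg 3.5286648225497803 res 0.8930283673288748
[array([ 572.63572133, -109.60459259,   75.        ]), array([ 562.76550546, -302.13550148,   75.        ])] 192.7837442368379 [574.66912822 568.74930716 566.28271506 562.95281572]
```

```bash
python3 - <<'E'
from h import *
T=tgt([567,-246,73],44,-3,14-70); print(T[:3,3]); rows(T,5)
E
```

```text
[ 528.15244354 -243.96408584  113.28302882]
dist 117.5 deg 8.5
[[-0.13, 2.35, -0.03], [1.7, 0.1, -0.0]]
[[-0.13, 2.34, -0.1], [1.7, 0.1, -0.0]]
[[-0.14, 2.34, -0.17], [1.7, 0.1, -0.0]]
[[-0.14, 2.33, -0.24], [1.7, 0.1, -0.0]]
[[-0.14, 2.32, -0.31], [1.7, 0.1, -0.0]]
```

Request:
apply_moves --increments '[[[-0.1,2.35,0],[1.7,0.1,0],4],[[-0.1,2.35,-0.1],[1.7,0.1,0],4],[[-0.15,2.35,-0.2],[1.7,0.1,0],4],[[-0.15,2.3,-0.25],[1.7,0.1,0],4],[[-0.15,2.3,-0.3],[1.7,0.1,0],4]]'

```text
t: 5.03
eef_pos: [530.3, -245.8, 113.0]
tcp_rot: [-0.796, -0.005, -1.622]
ft_force: [0.4, 0.4, 0.9]
opening: 0.422
```

```bash
python3 - <<'E'
from h import *
s=readout.state(); print(s['t'],s['eef_pos'],s['joints'],s['opening'],s['ft_force'])
rows(tgt([567,-246,73],44,-3,14-70),1)
p,C=shot('wrist'); save(p,'w2')
print(proj(p,C,[[569-5.1,-206-98,73],[569+5.1,-206+98,73],[567,-246,73]]).round())
E
```

```text
5.025 [ 530.31187345 -245.80845805  112.9623707 ] [-0.76449522  0.52532389  2.23188901  2.02917727  0.53242602 -2.64704201] 0.4220284350678327 [0.41324244 0.43517796 0.88453837]
dist 2.9 deg 0.5
[[-0.17, -0.18, -0.14], [-0.4, 0.2, 0.1]]
[[282. 290.]
 [283.  18.]
 [282. 223.]]
```

View pics/w2.png

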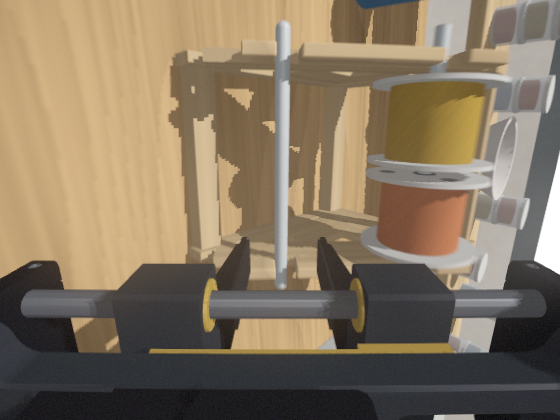

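```bash
cat > kin.py <<'E'
import numpy as np
from scipy.spatial.transform import Rotation as R
from scipy.optimize import least_squares
lo=np.array([-3.1,-.84,.05,-1.13,.06,-2.69]); hi=np.array([3.1,2.19,2.79,4.28,2.93,2.69])
def fk(q,k):
    a1,d1,L2,a3,L4,d6=k[:6]
    z=lambda a:R.from_euler('z',a).as_matrix(); y=lambda a:R.from_euler('y',a).as_matrix()
    W=z(q[0])@(np.array([a1,0,d1])+y(q[1])@(np.array([0,0,L2])+y(q[2])@np.array([a3,0,L4])))
    Rf=z(q[0])@y(q[1]+q[2])@z(q[3])@y(q[4])@z(q[5])
    Rt=Rf@np.array([[0,0,-1.],[-1,0,0],[0,1,0]])  # tool x=-fy, y=fz, z=-fx
    return W+Rf@np.array([0,0,d6]),Rt
D=[([-1.419,.491,1.559,0,1.092,-.106],[159.37,-604.36,214.66],[-1.5719,0.00013,-2.88387]),
([-1.04571692,0.21040391,2.04896769,0.48719778,0.67427841,-1.03214029],[366.995,-343.506,225.354],[-1.18,.069,-1.923]),
([-0.84036291,0.24035059,2.173509,1.05141858,0.4956824,-1.69127691],[460.99236725,-247.65019504,209.81795614],[-.951,-.005,-1.614]),
([-0.76449522,0.52532389,2.23188901,2.02917727,0.53242602,-2.64704201],[530.31187345,-245.80845805,112.9623707],[-.796,-.005,-1.622])]
f=lambda k:np.concatenate([fk(q,k)[0]-p for q,p,_ in D])
_s=least_squares(f,[0,350,400,0,400,250]); k=_s.x
def ik(T,q0):
    g=lambda q:np.concatenate([(fk(q,k)[0]-T[:3,3])/100,R.from_matrix(fk(q,k)[1].T@T[:3,:3]).as_rotvec()])
    s=least_squares(g,np.clip(q0,lo+.01,hi-.01),bounds=(lo,hi)); return s.x,np.abs(s.fun).max()
E
python3 - <<'E'
from kin import *; from kin import _s
print(k.round(1),np.abs(_s.fun).max())
for q,p,r in D: print(np.degrees(R.from_matrix(fk(q,k)[1].T@R.from_euler('xyz',r).as_matrix()).magnitude()))
E
```

```text
[-146.7  388.2  669.6   83.6  553.9  436.1] 65.34589487370856
0.040555935086477514
0.02963804174932918
0.02746961064377703
0.014451471696719417
```

```bash
python3 - <<'E'
from kin import *
for q,p,r in D:
    Rf=fk(q,k)[1]; a=np.arctan2(p[1],p[0])
    # solve tool length making wrist centre lie in arm plane
    ny=np.array([-np.sin(q[0]),np.cos(q[0]),0]); print('plane dist TCP',np.dot(ny,p),'axis comp',np.dot(ny,Rf[:,1]), 'ratio',np.dot(ny,p)/np.dot(ny,Rf[:,1]))
E
```

```text
plane dist TCP 66.1496901553087 axis comp -1.8159036821686936e-18 ratio -3.6427972917763785e+19
plane dist TCP 145.36167562583165 axis comp 0.29228283972307934 ratio 497.332227111086
plane dist TCP 178.1560741969903 axis comp 0.41290957769573866 ratio 431.4651047602205
plane dist TCP 189.65964713660878 axis comp 0.45522295669352936 ratio 416.63023436731845
```

```bash
sed -i 's/np.array(\[a1,0,d1\])/np.array([a1,66.15,d1])/; s/^_s=.*/_s=least_squares(f,[0,350,400,0,400,271],x_scale=100); k=_s.x/' kin.py
python3 - <<'E'
from kin import *; from kin import _s
from h import tgt
print(k.round(1),np.abs(_s.fun).max())
flip=np.diag([-1,1,-1,1.])
for nm,g,yaw in [('rack',[567,-246,73],-3),('rackup',[530,-246,120],-3),('tray',[518,192,46],-2.3),('mid',[500,0,200],-3)]:
  for t in [10,20,30,44,50,55]:
    T=tgt(g,t,yaw,14); 
    for fl in (0,1):
      S=set()
      for q4 in (-.8,0,1,2,3,4):
       for q6 in (-2,-1,0,1,2):
        q,e=ik(T@flip if fl else T,[-.5 if g[1]<0 else .2,.6,2.2,q4,.6,q6])
        m=min((q-lo).min(),(hi-q).min())
        if e<1e-4: S.add((tuple(q.round(2)),round(m,2)))
      for s in S: print(nm,t,'flip' if fl else 'norm',[float(v) for v in s[0]],s[1])
E
```

```text
[4.000e-01 1.960e+02 5.867e+02 4.300e+01 4.106e+02 2.712e+02] 0.07534095751867653
rack 10 norm [-0.55, 0.63, 1.83, 0.16, 0.54, -0.63] 0.48
rack 10 flip [-0.55, 0.63, 1.83, 0.16, 0.54, 2.51] 0.18
rack 20 norm [-0.59, 0.61, 1.93, 0.54, 0.35, -1.03] 0.29
rack 20 flip [-0.59, 0.61, 1.93, 0.54, 0.35, 2.11] 0.29
rack 30 norm [-0.63, 0.61, 2.03, 1.4, 0.28, -1.91] 0.22
rack 30 flip [-0.63, 0.61, 2.03, 1.4, 0.28, 1.23] 0.22
rack 44 flip [-0.69, 0.66, 2.16, 2.19, 0.53, 0.39] 0.47
rack 50 flip [-0.72, 0.69, 2.2, 2.31, 0.69, 0.24] 0.59
rack 55 flip [-0.74, 0.73, 2.23, 2.36, 0.83, 0.15] 0.56
rackup 10 norm [-0.59, 0.52, 1.88, 0.16, 0.6, -0.66] 0.54
rackup 10 flip [-0.59, 0.52, 1.88, 0.16, 0.6, 2.48] 0.21
rackup 20 norm [-0.63, 0.5, 1.98, 0.49, 0.41, -1.0] 0.35
rackup 20 flip [-0.63, 0.5, 1.98, 0.49, 0.41, 2.14] 0.35
rackup 30 norm [-0.68, 0.49, 2.08, 1.17, 0.32, -1.72] 0.26
rackup 30 flip [-0.68, 0.49, 2.08, 1.17, 0.32, 1.43] 0.26
rackup 44 norm [-0.75, 0.54, 2.21, 2.02, 0.52, -2.62] 0.07
rackup 44 flip [-0.75, 0.54, 2.21, 2.02, 0.52, 0.52] 0.46
rackup 50 flip [-0.78, 0.57, 2.26, 2.17, 0.66, 0.34] 0.53
rackup 55 flip [-0.8, 0.61, 2.29, 2.25, 0.8, 0.23] 0.5
tray 10 norm [0.26, 0.61, 2.0, -0.14, 0.36, 0.43] 0.3
tray 20 norm [0.29, 0.61, 2.1, -0.83, 0.15, 1.13] 0.09
tray 20 flip [0.29, 0.61, 2.1, -0.83, 0.15, -2.01] 0.09
tray 30 norm [0.32, 0.62, 2.2, 3.93, 0.25, 2.68] 0.01
tray 30 flip [0.32, 0.62, 2.2, 3.93, 0.25, -0.46] 0.19
tray 44 flip [0.36, 0.7, 2.31, 3.6, 0.65, -0.08] 0.48
tray 50 flip [0.38, 0.76, 2.36, 3.57, 0.84, -0.02] 0.43
tray 55 flip [0.4, 0.81, 2.38, 3.56, 1.01, 0.02] 0.41
mid 10 norm [-0.14, 0.3, 2.0, 0.02, 0.67, -0.11] 0.61
mid 20 norm [-0.15, 0.25, 2.11, 0.08, 0.43, -0.16] 0.37
mid 30 norm [-0.16, 0.23, 2.22, 0.31, 0.18, -0.4] 0.12
mid 44 flip [-0.18, 0.26, 2.37, 2.8, 0.26, 0.24] 0.2
mid 50 flip [-0.19, 0.29, 2.43, 2.91, 0.46, 0.12] 0.36
mid 55 flip [-0.19, 0.33, 2.48, 2.95, 0.64, 0.07] 0.31
```

Request:
apply_moves --increments '[[[0,0,0],[0,10.6,0],4],[[0,0,0],[0,10.6,0],4],[[0,0,0],[0,10.6,0],4],[[0,0,0],[0,10.6,0],4],[[0,0,0],[0,10.6,0],4]]'

```text
t: 5.7
eef_pos: [530.0, -245.0, 110.6]
tcp_rot: [-1.051, 0.596, -2.397]
ft_force: [0.5, 0.4, 0.1]
opening: 0.423
```

Request:
apply_moves --increments '[[[0,0,0],[0,10.6,0],4],[[0,0,0],[0,10.6,0],4],[[0,0,0],[0,10.6,0],4],[[0,0,0],[0,10.6,0],4],[[0,0,0],[0,10.6,0],4]]'

```text
t: 6.32
eef_pos: [529.3, -245.1, 112.8]
tcp_rot: [-1.854, 0.724, 2.677]
ft_force: [-0.1, 0.0, -0.5]
opening: 0.422
```

Request:
apply_moves --increments '[[[0,0,0],[0,10.6,0],4],[[0,0,0],[0,10.6,0],4],[[0,0,0],[0,10.6,0],4],[[0,0,0],[0,10.6,0],4],[[0,0,0],[0,10.6,0],4]]'

```text
t: 6.95
eef_pos: [528.6, -245.1, 115.0]
tcp_rot: [-2.31, 0.224, 1.761]
ft_force: [-0.3, 0.2, 1.2]
opening: 0.419
```

```bash
cat >> h.py <<'E'
FL=np.diag([-1,1,-1,1.])
def st():
    s=readout.state(); print('t',round(s['t'],2),np.round(s['eef_pos'],1),'q',np.round(s['joints'],2),'op',round(s['opening'],3),'F',np.round(s['ft_force'],1),'M',np.round(s['moment'],2))
def gp(off=14): # rod point, tilt etc now
    T=tool(); y=T[:3,1]; print('rodpt',(T[:3,3]-off*y).round(1),'tilt',np.degrees(np.arctan2(y[0],-y[2])).round(1),'x',T[:3,0].round(3))
E
python3 - <<'E'
from h import *
st(); rows(tgt([567,-246,73],46,-3,14-60)@FL,5)
E
```

```text
t 6.95 [ 528.6 -245.1  115. ] q [-0.77  0.52  2.23  1.99  0.52  0.21] op 0.419 F [-0.3  0.2  1.2] M [0.1  0.33 0.04]
dist 11.4 deg 19.0
[[0.04, 0.22, 0.05], [-0.4, 3.8, 0.1]]
[[0.04, 0.22, 0.06], [-0.4, 3.8, 0.1]]
[[0.03, 0.22, 0.06], [-0.4, 3.8, 0.1]]
[[0.03, 0.22, 0.06], [-0.4, 3.8, 0.1]]
[[0.03, 0.22, 0.07], [-0.4, 3.8, 0.1]]
```

Request:
apply_moves --increments '[[[0,0.2,0],[-0.5,4.2,0.1],4],[[0,0.2,0.1],[-0.5,4.2,0.1],4],[[0,0.2,0.1],[-0.5,4.2,0.1],4],[[0,0.2,0.1],[-0.4,3.9,0.1],4],[[0,0.2,0.1],[-0.4,3,0.1],4]]'

```text
t: 7.58
eef_pos: [532.5, -246.0, 107.2]
tcp_rot: [-2.378, -0.018, 1.501]
ft_force: [0.4, 0.1, -1.0]
opening: 0.419
```

```bash
python3 - <<'E'
from h import *
st(); rows(tgt([567,-246,73],46,-3,14)@FL,5)
p,C=shot('wrist'); save(p,'w3')
print(proj(p,C,[[569-5.1,-206-98,73],[569+5.1,-206+98,73],[567,-246,73]]).round())
E
```

```text
t 7.58 [ 532.5 -246.   107.2] q [-0.77  0.55  2.25  2.1   0.58  0.44] op 0.419 F [ 0.4  0.1 -1. ] M [ 0.13  0.35 -0.  ]
dist 62.6 deg 1.4
[[0.04, 1.25, 0.02], [0.1, -0.3, 0.0]]
[[0.04, 1.25, 0.02], [0.1, -0.3, 0.0]]
[[0.04, 1.25, 0.02], [0.1, -0.3, 0.0]]
[[0.04, 1.25, 0.02], [0.1, -0.3, 0.0]]
[[0.04, 1.25, 0.02], [0.1, -0.3, 0.0]]
[[281. 153.]
 [287. 379.]
 [283. 231.]]
```

View pics/w3.png

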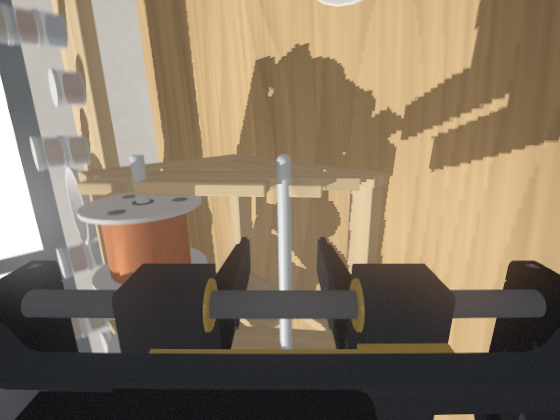

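The rod runs between the fingers, with its end at (284,157) against (281,153) predicted. I'll descend and grip.

Request:
apply_moves --increments '[[[0,1.25,0],[0.1,-0.3,0],4],[[0,1.25,0],[0.1,-0.3,0],4],[[0,1.25,0],[0.1,-0.3,0],4],[[0,1.25,0],[0,-0.3,0],4],[[0,1.25,0],[0,0,0],4]]'

```text
t: 8.25
eef_pos: [580.6, -248.5, 60.8]
tcp_rot: [-2.372, -0.002, 1.517]
ft_force: [-0.6, -0.6, 0.0]
opening: 0.419
```

```bash
python3 - <<'E'
from h import *
st(); gp(); rows(tgt([567,-246,73],46,-3,14)@FL,1)
p,C=shot('wrist')
im=p['img'].astype(int); g=im.min(2)
for v in (170,190,210,235,255):
    r=[(x) for x in range(262,310) if g[v,x]>100 and im[v,x].max()-g[v,x]<25]; print(v,r[:1],r[-1:])
print(proj(p,C,[[569-5.1,-206-98,73],[567,-246,73]]).round(),proj(p,C,[tool()[:3,3]]).round())
E
```

```text
t 8.25 [ 580.6 -248.5   60.8] q [-0.7   0.67  2.16  2.23  0.58  0.34] op 0.419 F [-0.6 -0.6  0. ] M [ 0.12  0.36 -0.01]
rodpt [ 570.6 -248.    70.5] tilt 45.9 x [0.054 0.999 0.002]
dist 4.8 deg 0.2
[[0.18, -0.44, 0.08], [-0.1, -0.1, 0.0]]
170 [278] [292]
190 [275] [295]
210 [276] [293]
235 [276] [294]
255 [276] [293]
[[283. 167.]
 [283. 274.]] [[282. 256.]]
```

Request:
apply_moves --increments '[[[0,0,0],[0,0,0],0],[[0,0,0],[0,0,0],0],[[0,0,0],[0,0,0],0],[[0,0,0],[0,0,0],0],[[0,0,0],[0,0,0],0]]'

```text
t: 8.93
eef_pos: [581.0, -248.4, 60.2]
tcp_rot: [-2.372, -0.002, 1.517]
ft_force: [-0.3, -1.0, -0.3]
opening: 0.099
```

```bash
python3 - <<'E'
from h import *
st(); gp(18.8)
E
```

```text
t 8.93 [ 581.  -248.4   60.2] q [-0.7   0.68  2.16  2.23  0.58  0.34] op 0.099 F [-0.3 -1.  -0.3] M [0.09 0.39 0.02]
rodpt [ 567.5 -247.7   73.2] tilt 45.9 x [0.053 0.999 0.002]
```

Request:
apply_moves --increments '[[[0,-0.6,-0.2],[0,0,0],0],[[0,-0.8,-0.12],[0,0,0],0],[[0,-1.2,-0.12],[0,0,0],0],[[0,-1.6,-0.15],[0,0,0],0],[[0,-2.0,-0.2],[0,0,0],0]]'

```text
t: 9.55
eef_pos: [539.6, -246.0, 111.4]
tcp_rot: [-2.371, -0.003, 1.518]
ft_force: [0.1, -0.5, -0.2]
opening: 0.096
```

```bash
python3 - <<'E'
from h import *
st(); gp(18.8)
T1=tgt([500,-120,160],48,-3,18.8)@FL; rows(T1,5)
rows(tgt([510,25,130],46,-2.3,18.8)@FL,5,T1)
p,C=shot('top'); save(p,'t2',(290,100,430,230),4)
E
```

```text
t 9.55 [ 539.6 -246.   111.4] q [-0.76  0.54  2.23  2.07  0.56  0.47] op 0.096 F [ 0.1 -0.5 -0.2] M [ 0.15  0.45 -0.02]
rodpt [ 526.1 -245.3  124.5] tilt 45.8 x [0.053 0.999 0.003]
dist 132.8 deg 2.2
[[2.48, -0.96, -0.06], [-0.4, -0.0, 0.0]]
[[2.48, -0.96, -0.07], [-0.4, -0.0, 0.0]]
[[2.48, -0.96, -0.08], [-0.4, -0.0, 0.0]]
[[2.48, -0.96, -0.09], [-0.4, -0.0, 0.0]]
[[2.47, -0.96, -0.1], [-0.4, -0.0, 0.0]]
dist 148.7 deg 2.1
[[2.91, 0.44, 0.43], [0.4, -0.1, -0.1]]
[[2.91, 0.45, 0.42], [0.4, -0.1, -0.1]]
[[2.91, 0.45, 0.41], [0.4, -0.1, -0.1]]
[[2.91, 0.46, 0.4], [0.4, -0.1, -0.1]]
[[2.91, 0.47, 0.39], [0.4, -0.1, -0.1]]
```

View pics/t2.png

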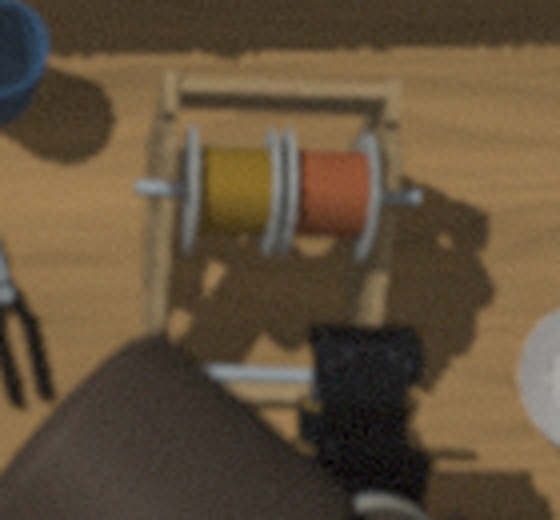

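The top view shows the rod held and out of the slots, with the upper reels untouched. Next I carry it toward the tray.

Request:
apply_moves --increments '[[[2.5,-0.95,-0.1],[-0.4,0,0],0],[[2.5,-0.95,-0.1],[-0.4,0,0],0],[[2.5,-0.95,-0.1],[-0.4,0,0],0],[[2.5,-0.95,-0.1],[-0.4,0,0],0],[[2.5,-0.95,-0.1],[-0.4,0,0],0]]'

```text
t: 10.22
eef_pos: [512.8, -118.4, 152.2]
tcp_rot: [-2.411, 0.001, 1.513]
ft_force: [0.0, -0.6, -1.2]
opening: 0.093
```

Request:
apply_moves --increments '[[[2.9,0.45,0.4],[0.4,-0.1,-0.1],0],[[2.9,0.45,0.4],[0.4,-0.1,-0.1],0],[[2.9,0.45,0.4],[0.4,-0.1,-0.1],0],[[2.9,0.45,0.4],[0.4,-0.1,-0.1],0],[[2.9,0.45,0.4],[0.4,-0.1,-0.1],0]]'

```text
t: 10.85
eef_pos: [522.9, 29.5, 123.6]
tcp_rot: [-2.378, 0.003, 1.522]
ft_force: [0.6, -0.0, 0.1]
opening: 0.094
```

```bash
python3 - <<'E'
from h import *
st(); gp(18.8)
for n in ('top','side'):
    p,C=shot(n); save(p,n+'3',(170,120,290,230) if n=='top' else (210,140,330,250),5)
    for th in ['reel_mid','narrow_reel_mid','tray']:
        for r in nets.mark_of(p,th)[:2]: print(n,th,round(r['confidence'],2),tow(C,r['point']).round(1))
rows(tgt([518,40,100],40,-2.3,18.8)@FL,5)
E
```

```text
t 10.85 [522.9  29.5 123.6] q [-0.08  0.47  2.43  3.1   0.56  0.01] op 0.094 F [ 0.6 -0.   0.1] M [ 0.12  0.36 -0.01]
rodpt [509.4  30.2 136.6] tilt 46.2 x [ 0.048  0.999 -0.003]
top reel_mid 0.89 [638.1  76.6  39.5]
top reel_mid 0.83 [517.7 232.1  40.2]
top narrow_reel_mid 0.59 [615.  232.1  46. ]
top tray 0.89 [567.8 230.    2.5]
top tray 0.57 [ 653.6 -206.9  144.6]
side reel_mid 0.68 [633.3  77.1  41.7]
side reel_mid 0.45 [518.  228.6  42.4]
side narrow_reel_mid 0.8 [617.3 231.1  49.6]
side tray 0.66 [510.5  70.  135.7]
side tray 0.5 [566.5 227.8  -1.6]
dist 40.5 deg 6.3
[[0.24, 0.62, 0.46], [1.3, -0.1, -0.1]]
[[0.24, 0.63, 0.45], [1.3, -0.1, -0.1]]
[[0.24, 0.64, 0.43], [1.3, -0.1, -0.1]]
[[0.24, 0.65, 0.42], [1.3, -0.1, -0.1]]
[[0.24, 0.66, 0.4], [1.3, -0.1, -0.1]]
```

View pics/top3.png

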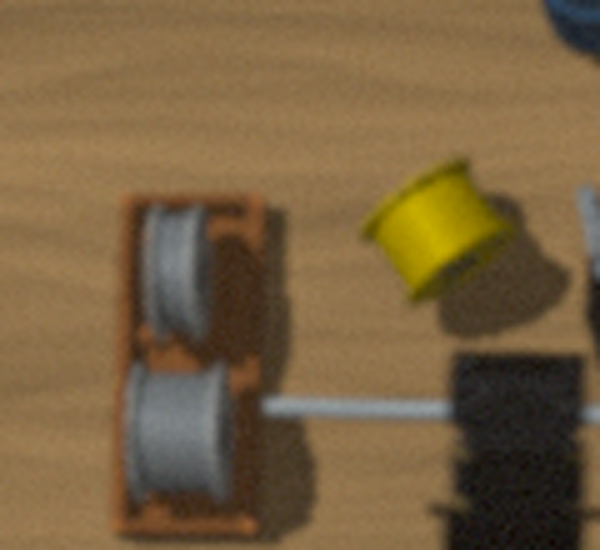

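View pics/side3.png

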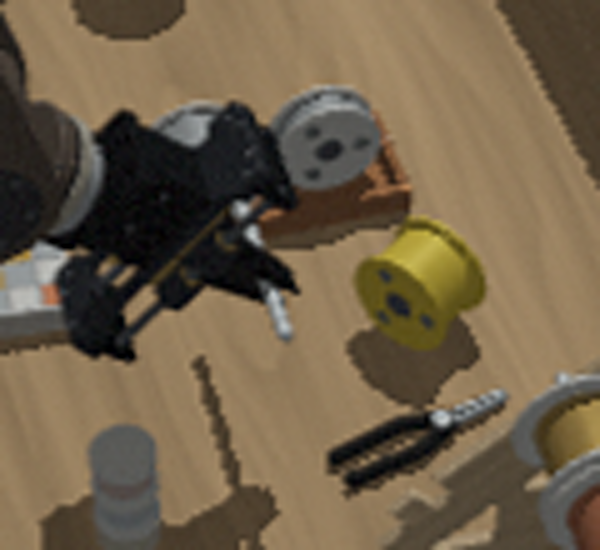

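Top view: the wide reel's outline is at about cols 196–216, rows 193–220 in the full picture. The rod points at it, with the tip at (222,201). I'll refine the reel position by fitting its silhouette in the first, unobstructed pictures.

```bash
python3 - <<'E'
from h import *
S=4
def run(name,box):
    p,C=shot(name); im=cv2.imread(f'pics/{name}0.png'); x0,y0,x1,y1=box
    c=cv2.resize(im[y0:y1,x0:x1],None,fx=S,fy=S,interpolation=cv2.INTER_LINEAR); hsv=cv2.cvtColor(c,cv2.COLOR_BGR2HSV)
    m=(hsv[...,1]<70)&(hsv[...,2]>60); return p,C,m,box
def mask(p,C,box,c,yaw,w,shape):
    a=np.linspace(0,2*np.pi,60); pts=[]
    Rm=R.from_euler('z',yaw,degrees=True).as_matrix()
    for s in (-w/2,w/2): pts+= [c+Rm@np.array([40*np.cos(t),s,40*np.sin(t)]) for t in a]
    u=proj(p,C,pts); M=np.zeros(shape,np.uint8)
    h=cv2.convexHull((((u-[box[0],box[1]])+.5)*S-.5).round().astype(np.int32)); cv2.fillConvexPoly(M,h,1); return M>0
for nm,box,w,c0 in [('top',(188,190,224,226),50,(518,230)),('side',(228,152,270,194),50,(518,230)),('top',(190,155,224,190),26,(615,230)),('side',(262,146,290,188),26,(615,230))]:
    p,C,m,box=run(nm,box); best=[]
    for dx in range(-10,11,1):
        for dy in range(-10,11,1):
            M=mask(p,C,box,np.array([c0[0]+dx,c0[1]+dy,46.]),-2.3,w,m.shape); best.append(((m&M).sum()/(m|M).sum(),c0[0]+dx,c0[1]+dy))
    best.sort(reverse=True); b=np.array(best[:12]); print(nm,w,best[0],b[:,1:].mean(0))
p,C=shot('side'); n=cv2.undistortPoints(np.array([[[250.5,178.]]]),K(p),np.array(p['distortion'],float))[0,0]
d=C[:3,:3]@np.array([n[0],n[1],1]); print(C[:3,3]+d*(205-C[1,3])/d[1])
# rod tip check in top/side
T=tool(); r=T[:3,3]-18.8*T[:3,1]; tip=r+T[:3,0]*(42+98); print('tip pred',tip.round(1))
for n in('top','side'):
    p,C=shot(n); print(n,proj(p,C,[tip]).round(1), proj(p,C,[r-T[:3,0]*56]).round(1))
E
```

```text
top 50 (np.float64(0.8190701170406958), 523, 229) [521.66666667 228.91666667]
side 50 (np.float64(0.7629090118491141), 520, 232) [519.66666667 231.91666667]
top 26 (np.float64(0.8083843109032026), 616, 231) [616.         231.41666667]
side 26 (np.float64(0.8984931280013247), 615, 232) [614.58333333 231.75      ]
[515.53435552 205.          45.42610901]
tip pred [516.3 168.7 136.3]
top [[222.5 201.4]] [[294.6 202.8]]
side [[253.  166.8]] [[267.5 208.5]]
```

```bash
python3 - <<'E'
from h import *
p,C=shot('side'); g=cv2.cvtColor(cv2.imread('pics/side0.png'),cv2.COLOR_BGR2GRAY).astype(float)
Rm=R.from_euler('z',-2.3,degrees=True).as_matrix()
a=np.linspace(0,2*np.pi,24,endpoint=False)
def samp(c,r):
    pts=[c+Rm@np.array([q*np.cos(t),0,q*np.sin(t)]) for q in r for t in a]
    u=proj(p,C,pts).astype(np.float32); return cv2.remap(g.astype(np.float32),u[:,0:1],u[:,1:2],cv2.INTER_LINEAR).mean()
for nm,x0,yc,w in [('wide',520,230.5,50),('narrow',615.5,231.5,26)]:
    L=[]
    for dx in range(-9,10):
        for dz in range(-9,10):
            c=np.array([x0+dx,yc-w/2,46+dz]); L.append((samp(c,(11,12.5))-samp(c,(1,3,5)),c[0],c[2]))
    L.sort(reverse=True); b=np.array(L[:15]); print(nm,L[0],(b[:,:1]*b[:,1:]).sum(0)/b[:,0].sum(), b[-1,0])
print(proj(p,C,[[520,205.5,46],[516,205.5,46]]))
save_=cv2.resize(cv2.imread('pics/side0.png')[145:200,220:300],None,fx=8,fy=8,interpolation=cv2.INTER_CUBIC); cv2.imwrite('pics/sz.png',save_)
E
```

```text
wide (np.float32(39.64929), np.float64(519.0), np.float64(45.0)) [519.33556936  44.53451137] 37.988197326660156
narrow (np.float32(39.109165), np.float64(615.5), np.float64(45.0)) [615.10015498  44.40270688] 37.95865249633789
[[251.64396561 177.5264174 ]
 [250.58093987 177.76638898]]
```

View pics/sz.png

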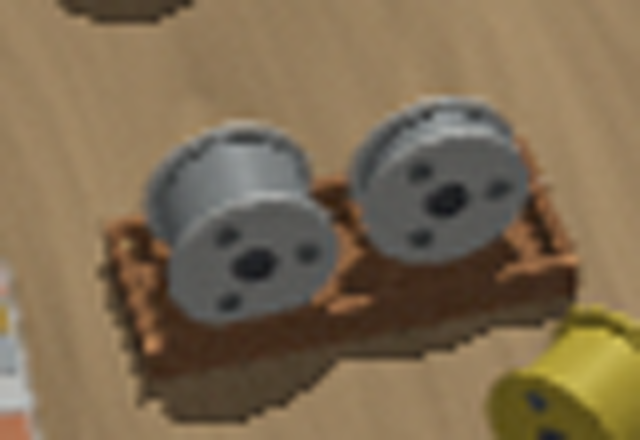

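The bore of the wide reel shows at (251.6,178) in the side picture, which gives x≈519.5, z≈45–46 at its near face. I'll line the rod up with it.

```bash
python3 - <<'E'
from h import *
T1=tgt([512.9,40,46],40,-2.3,18.8)@FL; rows(T1,10)
E
```

```text
dist 92.6 deg 6.3
[[0.11, 0.65, 0.65], [0.6, -0.0, -0.0]]
[[0.11, 0.65, 0.65], [0.6, -0.0, -0.0]]
[[0.11, 0.66, 0.64], [0.6, -0.0, -0.0]]
[[0.11, 0.67, 0.63], [0.6, -0.0, -0.0]]
[[0.11, 0.67, 0.63], [0.6, -0.0, -0.0]]
[[0.11, 0.68, 0.62], [0.6, -0.0, -0.0]]
[[0.11, 0.69, 0.61], [0.6, -0.0, -0.0]]
[[0.11, 0.69, 0.6], [0.6, -0.0, -0.0]]
[[0.11, 0.7, 0.59], [0.6, -0.0, -0.0]]
[[0.11, 0.71, 0.59], [0.6, -0.0, -0.0]]
```

Request:
apply_moves --increments '[[[0.1,1.0,1.0],[1.0,0,0],0],[[0.1,1.0,1.0],[1.0,0,0],0],[[0.1,1.0,0.95],[1.0,0,0],0],[[0.1,1.0,0.95],[1.0,0,0],0],[[0.1,1.0,0.9],[1.0,0,0],0]]'

```text
t: 12.28
eef_pos: [523.7, 33.7, 49.2]
tcp_rot: [-2.285, 0.003, 1.522]
ft_force: [0.4, -0.3, -0.6]
opening: 0.099
```

```bash
python3 - <<'E'
from h import *
st();gp(18.8)
T1=tgt([512.9,42,46],40,-2.3,18.8)@FL; rows(T1,5)
E
```

```text
t 12.28 [523.7  33.7  49.2] q [-0.07  0.64  2.42  3.12  0.63 -0.  ] op 0.099 F [ 0.4 -0.3 -0.6] M [0.14 0.33 0.06]
rodpt [511.4  34.3  63.4] tilt 40.9 x [ 0.048  0.999 -0.003]
dist 19.3 deg 1.0
[[0.16, 0.28, 0.22], [0.2, -0.1, -0.1]]
[[0.16, 0.28, 0.22], [0.2, -0.1, -0.1]]
[[0.16, 0.28, 0.22], [0.2, -0.1, -0.1]]
[[0.16, 0.28, 0.21], [0.2, -0.1, -0.1]]
[[0.16, 0.28, 0.21], [0.2, -0.1, -0.1]]
```

Request:
apply_moves --increments '[[[0.15,0.28,0.22],[0.2,-0.2,-0.2],0],[[0.15,0.28,0.22],[0.2,-0.2,-0.2],0],[[0.15,0.28,0.22],[0.2,-0.1,-0.1],0],[[0.15,0.28,0.22],[0.2,-0.1,-0.1],0],[[0.15,0.28,0.22],[0.2,0,0],0]]'

```text
t: 12.9
eef_pos: [524.8, 41.6, 29.9]
tcp_rot: [-2.266, 0.002, 1.538]
ft_force: [0.2, 0.0, -0.4]
opening: 0.096
```

```bash
python3 - <<'E'
from h import *
st();gp(18.8)
rows(tgt([513.1,46,46],40,-2.3,18.8)@FL,5)
T=tool(); r=T[:3,3]-18.8*T[:3,1]; tip=r+T[:3,0]*140; print(tip)
p,C=shot('side'); save(p,'s4',(215,145,305,215),7); print(proj(p,C,[tip,r,[519.5,205.5,46]])-[215,145])
E
```

```text
t 12.9 [524.8  41.6  29.9] q [-0.05  0.68  2.41  3.12  0.65 -0.  ] op 0.096 F [ 0.2  0.  -0.4] M [0.16 0.36 0.  ]
rodpt [512.8  42.   44.4] tilt 39.8 x [ 0.032  0.999 -0.002]
dist 4.3 deg 0.5
[[0.08, -0.02, -0.02], [-0.0, 0.1, 0.0]]
[[0.08, -0.02, -0.02], [-0.0, 0.1, 0.0]]
[[0.08, -0.02, -0.02], [-0.0, 0.1, 0.0]]
[[0.08, -0.02, -0.02], [-0.0, 0.1, 0.0]]
[[0.08, -0.02, -0.02], [-0.0, 0.1, 0.0]]
[517.35454552 181.92480279  44.16095885]
[[37.80108538 37.55057094]
 [48.12592089 66.12662591]
 [36.51113701 32.55640254]]
```

View pics/s4.png

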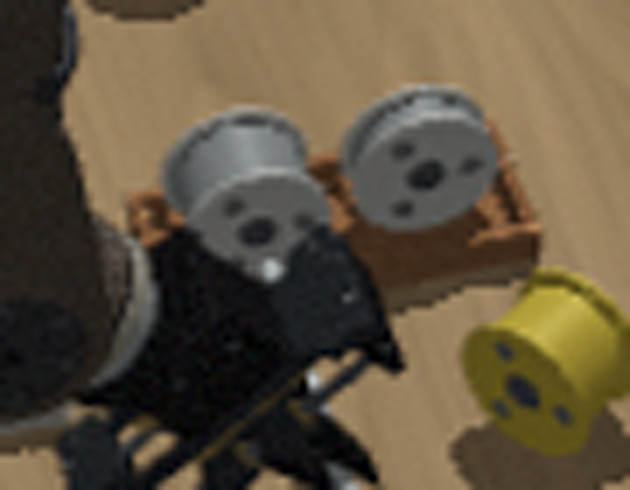

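Tip is at (38.6,38.3) and the bore at (36.9,33.1) in the crop, matching the predictions to about 0.4 px. The rod needs to go about 1.6 mm higher, with a small yaw correction.

```bash
python3 - <<'E'
from h import *
rows(tgt([512.8,46,46],40,-2.15,18.8)@FL,2)
E
```

```text
dist 4.3 deg 0.4
[[0.19, -0.08, -0.06], [-0.1, 0.1, 0.1]]
[[0.19, -0.08, -0.06], [-0.1, 0.1, 0.1]]
```

Request:
apply_moves --increments '[[[0.2,-0.1,-0.08],[0,0.2,0.1],0],[[0.2,-0.1,-0.06],[0,0.1,0.1],0],[[0.4,0,0],[0,0,0],0],[[0.4,0,0],[0,0,0],0],[[0,0,0],[0,0,0],0]]'

```text
t: 13.58
eef_pos: [525.1, 54.8, 32.6]
tcp_rot: [-2.266, 0.001, 1.532]
ft_force: [-0.6, 0.2, -0.5]
opening: 0.096
```

```bash
python3 - <<'E'
from h import *
st();gp(18.8)
T=tool(); r=T[:3,3]-18.8*T[:3,1]; print(r+T[:3,0]*140)
E
```

```text
t 13.57 [525.1  54.8  32.6] q [-0.01  0.68  2.4   3.17  0.63 -0.  ] op 0.096 F [-0.6  0.2 -0.5] M [0.13 0.32 0.  ]
rodpt [513.1  55.3  47. ] tilt 39.8 x [ 0.039  0.999 -0.001]
[518.52956577 195.18514981  46.90894363]
```

Request:
apply_moves --increments '[[[0.6,0,0],[0,0,0],0],[[0.6,0,0],[0,0,0],0],[[0.6,0,0],[0,0,0],0],[[0.6,0,0],[0,0,0],0],[[0.6,0,0],[0,0,0],0]]'

```text
t: 14.2
eef_pos: [526.3, 86.7, 32.5]
tcp_rot: [-2.266, 0.001, 1.532]
ft_force: [0.5, 0.2, -1.7]
opening: 0.098
```

```bash
python3 - <<'E'
from h import *
st();gp(18.8)
T=tool(); r=T[:3,3]-18.8*T[:3,1]; tip=r+T[:3,0]*140; print(tip)
p,C=shot('side'); save(p,'s5',(215,145,305,215),7); print((proj(p,C,[tip,r,[519.5,205.5,46]])-[215,145]).round(1))
E
```

```text
t 14.2 [526.3  86.7  32.5] q [ 0.08  0.68  2.38  3.27  0.61 -0.02] op 0.098 F [ 0.5  0.2 -1.7] M [0.13 0.39 0.02]
rodpt [514.3  87.1  46.9] tilt 39.8 x [ 0.039  0.999 -0.001]
[519.74391597 227.03932114  46.79517748]
[[34.9 28.3]
 [44.7 56.1]
 [36.5 32.6]]
```

View pics/s5.png

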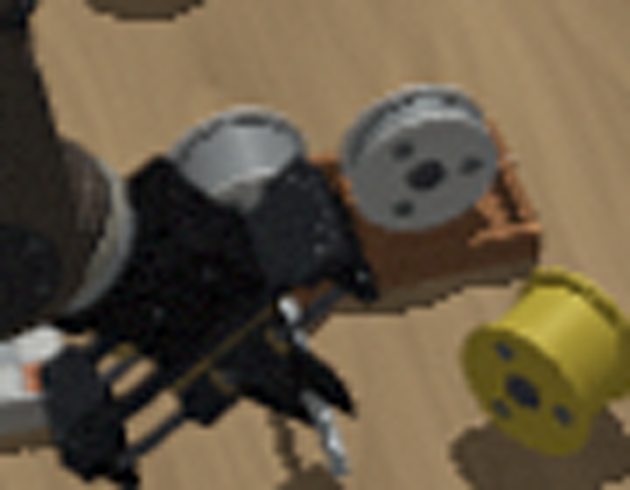

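No force at 22 mm depth and the reel has not moved, so the rod is in the bore. I'll advance further and reduce the tilt slightly so the gripper body clears the bead box.

```bash
python3 - <<'E'
from h import *
from kin import *
d=np.array([.040,.999,0])
g=np.array([519.5,205,46.3])+d*(150-205); rows(tgt(g,36.5,-2.25,18.8)@FL,10)
s=readout.state()
for y in (150,190):
    g=np.array([519.5,205,46.3])+d*(y-205); q,e=ik(tgt(g,36.5,-2.25,18.8)@FL,s['joints']); print(q.round(2),e)
E
```

```text
dist 62.5 deg 3.3
[[0.63, 0.01, 0.01], [0.3, 0.0, -0.0]]
[[0.63, 0.01, 0.01], [0.3, 0.0, -0.0]]
[[0.63, 0.01, 0.01], [0.3, 0.0, -0.0]]
[[0.63, 0.01, 0.01], [0.3, 0.0, -0.0]]
[[0.63, 0.01, 0.01], [0.3, 0.0, -0.0]]
[[0.63, 0.01, 0.01], [0.3, 0.0, -0.0]]
[[0.63, 0.01, 0.01], [0.3, 0.0, -0.0]]
[[0.63, 0.01, 0.01], [0.3, 0.0, -0.0]]
[[0.63, 0.01, 0.01], [0.3, 0.0, -0.0]]
[[0.63, 0.01, 0.01], [0.3, 0.0, -0.0]]
[ 0.24  0.66  2.3   3.51  0.46 -0.12] 8.484357855528943e-13
[ 0.33  0.66  2.25  3.68  0.43 -0.2 ] 1.1775387239399915e-14
```

Request:
apply_moves --increments '[[[0.6,0,0.02],[0.4,0,0],0],[[0.6,0,0.02],[0.4,0,0],0],[[0.6,0,0.01],[0.4,0,0],0],[[0.6,0,0],[0.4,0,0],0],[[0.6,0,0],[0.4,0,0],0]]'

```text
t: 14.88
eef_pos: [527.1, 119.1, 32.1]
tcp_rot: [-2.229, 0.001, 1.532]
ft_force: [-1.2, -0.0, -0.4]
opening: 0.096
```

```bash
python3 - <<'E'
from h import *
st();gp(18.8)
d=np.array([.040,.999,0])
g=np.array([519.5,205,46.3])+d*(150-205); rows(tgt(g,36.5,-2.25,18.8)@FL,5)
E
```

```text
t 14.88 [527.1 119.1  32.1] q [ 0.16  0.66  2.34  3.39  0.52 -0.06] op 0.096 F [-1.2 -0.  -0.4] M [ 0.14  0.33 -0.07]
rodpt [515.6 119.5  47. ] tilt 37.7 x [ 0.039  0.999 -0.001]
dist 30.6 deg 1.2
[[0.61, 0.02, 0.01], [0.2, 0.0, -0.0]]
[[0.61, 0.02, 0.01], [0.2, 0.0, -0.0]]
[[0.61, 0.02, 0.01], [0.2, 0.0, -0.0]]
[[0.61, 0.02, 0.01], [0.2, 0.0, -0.0]]
[[0.61, 0.02, 0.01], [0.2, 0.0, -0.0]]
```

Request:
apply_moves --increments '[[[0.6,0.02,0.02],[0.2,0,0],0],[[0.6,0.02,0.02],[0.2,0,0],0],[[0.6,0.02,0.01],[0.2,0,0],0],[[0.6,0,0],[0.2,0,0],0],[[0.6,0,0],[0.2,0,0],0]]'

```text
t: 15.5
eef_pos: [528.3, 151.2, 31.2]
tcp_rot: [-2.21, 0.001, 1.532]
ft_force: [0.5, 0.5, -0.7]
opening: 0.094
```

```bash
python3 - <<'E'
from h import *
st();gp(18.8)
p,C=shot('top'); save(p,'t6',(170,160,250,240),7)
d=np.array([.040,.999,0])
g=np.array([519.5,205,46.3])+d*(190-205); rows(tgt(g,36.5,-2.25,18.8)@FL,5)
for r in nets.mark_of(p,'reel_mid')[:2]: print(tow(C,r['point']).round(1))
E
```

```text
t 15.5 [528.3 151.2  31.2] q [ 0.24  0.66  2.3   3.52  0.46 -0.12] op 0.094 F [ 0.5  0.5 -0.7] M [ 0.17  0.32 -0.02]
rodpt [517.1 151.7  46.3] tilt 36.6 x [ 0.039  0.999 -0.001]
dist 37.9 deg 0.1
[[0.76, 0.0, -0.0], [0.0, 0.0, 0.0]]
[[0.76, 0.0, -0.0], [0.0, 0.0, 0.0]]
[[0.76, 0.0, -0.0], [0.0, 0.0, 0.0]]
[[0.76, 0.0, -0.0], [0.0, 0.0, 0.0]]
[[0.76, 0.0, -0.0], [0.0, 0.0, 0.0]]
[516.6 227.5  41. ]
[636.8  78.1  37.6]
```

View pics/t6.png

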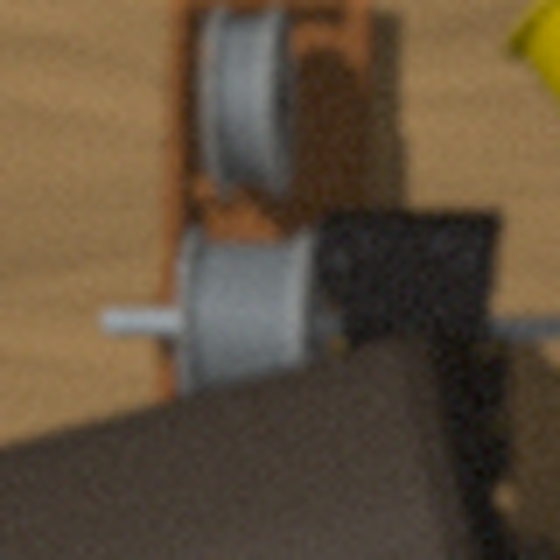

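The top view shows the rod right through the reel, standing out on the far side at cols 100–180 of the crop. I'll advance until the pads are near the reel face, watching the force.

Request:
apply_moves --increments '[[[0.5,0,0],[0,0,0],0],[[0.5,0,0],[0,0,0],0],[[0.5,0,0],[0,0,0],0],[[0.5,0,0],[0,0,0],0],[[0.5,0,0],[0,0,0],0]]'

```text
t: 16.23
eef_pos: [529.3, 177.7, 31.3]
tcp_rot: [-2.21, 0.001, 1.532]
ft_force: [-1.0, -0.0, 0.3]
opening: 0.094
```

```bash
python3 - <<'E'
from h import *
st();gp(18.8)
E
```

```text
t 16.23 [529.3 177.7  31.3] q [ 0.3   0.66  2.27  3.63  0.44 -0.17] op 0.094 F [-1.  -0.   0.3] M [0.1  0.29 0.03]
rodpt [518.1 178.1  46.3] tilt 36.6 x [ 0.039  0.999 -0.001]
```

Request:
apply_moves --increments '[[[0.3,0,0],[0,0,0],0],[[0.3,0,0],[0,0,0],0],[[0.3,0,0],[0,0,0],0],[[0.25,0,0],[0,0,0],0],[[0,0,0],[0,0,0],0]]'

```text
t: 16.85
eef_pos: [529.8, 190.3, 31.2]
tcp_rot: [-2.21, 0.001, 1.532]
ft_force: [-0.4, -0.7, -1.1]
opening: 0.096
```

```bash
python3 - <<'E'
from h import *
st();gp(18.8)
p,C=shot('top')
for r in nets.mark_of(p,'reel_mid')[:2]+nets.mark_of(p,'rod_mid')[:2]: print(round(r['confidence'],2),tow(C,r['point']).round(1))
# columns of the reel (grey) on row band & rod far tip
T=tool(); r=T[:3,3]-18.8*T[:3,1]; print(proj(p,C,[r+T[:3,0]*140,[520,255.5,80],[520,205.5,80]]).round(1))
for v in (198,200,205): print(v,p['img'][v,172:225].astype(int).min(1).tolist())
E
```

```text
t 16.85 [529.8 190.3  31.2] q [ 0.33  0.66  2.25  3.68  0.43 -0.2 ] op 0.096 F [-0.4 -0.7 -1.1] M [0.14 0.33 0.01]
rodpt [518.6 190.7  46.3] tilt 36.6 x [ 0.038  0.999 -0.001]
0.64 [637.   79.5  41. ]
0.73 [ 237.5 -425.8    1.8]
0.47 [517.8 231.6  49.9]
[[170.8 205.9]
 [194.4 204.5]
 [211.9 204. ]]
198 [65, 70, 66, 60, 71, 69, 65, 71, 75, 74, 71, 79, 73, 76, 71, 77, 70, 76, 71, 73, 63, 58, 59, 101, 111, 96, 93, 89, 66, 38, 37, 37, 42, 33, 24, 27, 33, 32, 30, 31, 32, 33, 21, 28, 29, 39, 34, 32, 30, 36, 40, 33, 36]
200 [73, 78, 75, 76, 75, 73, 75, 78, 77, 76, 80, 76, 77, 74, 73, 73, 77, 76, 73, 78, 65, 58, 59, 101, 106, 96, 100, 99, 76, 41, 38, 32, 29, 32, 25, 34, 24, 31, 31, 34, 32, 33, 30, 28, 27, 32, 29, 30, 22, 31, 32, 37, 25]
205 [144, 143, 147, 145, 149, 147, 148, 151, 149, 146, 147, 149, 150, 148, 153, 151, 152, 151, 149, 150, 146, 155, 152, 139, 116, 96, 113, 118, 120, 120, 119, 102, 65, 34, 27, 30, 39, 35, 31, 29, 27, 33, 25, 31, 31, 31, 21, 29, 28, 30, 29, 30, 33]
```

```bash
python3 - <<'E'
from h import *
T1=tgt([518.6,190.7,58],36.6,-2.25,18.8,2)@FL; rows(T1,5)
E
```

```text
dist 11.7 deg 2.0
[[0.01, -0.19, -0.14], [0.0, 0.2, -0.3]]
[[0.02, -0.19, -0.14], [0.0, 0.2, -0.3]]
[[0.02, -0.19, -0.14], [0.0, 0.2, -0.3]]
[[0.02, -0.19, -0.14], [0.0, 0.2, -0.3]]
[[0.02, -0.19, -0.14], [0.0, 0.2, -0.3]]
```

Request:
apply_moves --increments '[[[0,-0.2,-0.15],[0,0.3,-0.4],0],[[0,-0.2,-0.15],[0,0.3,-0.4],0],[[0,-0.2,-0.15],[0,0.3,-0.4],0],[[0,-0.2,-0.15],[0,0.2,-0.3],0],[[0,-0.2,-0.15],[0,0.2,-0.3],0]]'

```text
t: 17.62
eef_pos: [529.1, 189.4, 43.8]
tcp_rot: [-2.207, -0.04, 1.532]
ft_force: [-0.0, 1.1, -3.7]
opening: 0.094
```

```bash
python3 - <<'E'
from h import *
st();gp(18.8)
T1=tgt([515,190,150],42,-2.5,18.8,2)@FL; rows(T1,10)
E
```

```text
t 17.62 [529.1 189.4  43.8] q [ 0.31  0.63  2.26  3.6   0.4  -0.12] op 0.094 F [-0.   1.1 -3.7] M [0.04 0.58 0.02]
rodpt [517.9 189.2  58.9] tilt 36.5 x [0.038 0.998 0.04 ]
dist 92.2 deg 5.6
[[0.04, -0.75, -0.54], [-0.6, 0.0, 0.0]]
[[0.04, -0.74, -0.54], [-0.6, 0.0, 0.0]]
[[0.04, -0.74, -0.55], [-0.6, 0.0, 0.0]]
[[0.04, -0.73, -0.56], [-0.6, 0.0, 0.0]]
[[0.04, -0.73, -0.56], [-0.6, 0.0, 0.0]]
[[0.04, -0.72, -0.57], [-0.6, 0.0, 0.0]]
[[0.04, -0.72, -0.58], [-0.6, 0.0, 0.0]]
[[0.04, -0.71, -0.58], [-0.6, 0.0, 0.0]]
[[0.04, -0.71, -0.59], [-0.6, 0.0, 0.0]]
[[0.04, -0.7, -0.6], [-0.6, 0.0, 0.0]]
```

Request:
apply_moves --increments '[[[0.05,-0.75,-0.55],[-0.5,0,0],0],[[0.05,-0.75,-0.55],[-0.6,0,0],0],[[0.05,-0.75,-0.55],[-0.6,0,0],0],[[0.05,-0.75,-0.55],[-0.6,0,0],0],[[0.05,-0.75,-0.55],[-0.6,0,0],0]]'

```text
t: 18.25
eef_pos: [527.7, 190.1, 93.7]
tcp_rot: [-2.261, -0.04, 1.532]
ft_force: [-0.0, 0.6, -2.9]
opening: 0.1
```

```bash
python3 - <<'E'
from h import *
st();gp(18.8)
T=tool(); r=T[:3,3]-18.8*T[:3,1]; ex=T[:3,0]
p,C=shot('top'); save(p,'t7')
print('far tip pred',proj(p,C,[r+ex*140, r-ex*56]).round(1))
q,Cs=shot('side'); save(q,'s7'); print('side near end pred',proj(q,Cs,[r-ex*56,r+ex*140]).round(1))
for pp,CC in((p,C),(q,Cs)):
  for r_ in nets.mark_of(pp,'reel_mid')[:2]+nets.mark_of(pp,'rod_mid')[:2]: print(round(r_['confidence'],2),tow(CC,r_['point']).round(1))
T1=tgt([515,190,150],42,-2.5,18.8,2)@FL; rows(T1,5)
E
```

```text
t 18.25 [527.7 190.1  93.7] q [ 0.32  0.53  2.26  3.71  0.37 -0.23] op 0.1 F [-0.   0.6 -2.9] M [0.02 0.69 0.01]
rodpt [515.7 189.9 108.2] tilt 39.6 x [0.038 0.998 0.04 ]
far tip pred [[165.7 202.8]
 [236.3 204. ]]
side near end pred [[255.3 180. ]
 [241.9 141.3]]
0.67 [635.6  77.   40.8]
0.6 [513.9 229.6 102.6]
0.69 [514.  232.7 113.1]
0.67 [ 235.5 -427.1    1. ]
0.62 [632.8  79.1  39.5]
0.45 [518.4 228.4 107.4]
0.64 [ 236.2 -427.4    8.7]
0.15 [ 572.9 -199.7   76. ]
dist 43.4 deg 2.6
[[0.03, -0.67, -0.55], [-0.5, 0.0, 0.1]]
[[0.03, -0.67, -0.55], [-0.5, 0.0, 0.1]]
[[0.03, -0.66, -0.56], [-0.5, 0.0, 0.1]]
[[0.03, -0.66, -0.57], [-0.5, 0.0, 0.1]]
[[0.03, -0.65, -0.57], [-0.5, 0.0, 0.1]]
```

```bash
cat >> h.py <<'E'
def rodcheck(names=('top','side'),off=18.8):
    """perpendicular brightness profiles (low-saturation weight) along the rod; offset in mm-ish px of the seen rod from the predicted"""
    T=tool(); r=T[:3,3]-off*T[:3,1]; ex=T[:3,0]
    for n in names:
        p,C=shot(n); im=p['img'].astype(np.float32); mn=im.min(2); sat=im.max(2)-mn
        for rng in ((75,135),(-54,-20)):
            ss=np.linspace(*rng,16); u=proj(p,C,[r+ex*s for s in ss]); d=u[-1]-u[0]; nn=np.array([-d[1],d[0]])/np.linalg.norm(d)
            nn=nn if nn[1]>0 else -nn
            k=np.arange(-6,6.5,.5); prof=[]
            for c in u:
                q=(c+k[:,None]*nn).astype(np.float32); prof.append((cv2.remap(mn,q[:,:1],q[:,1:],1)-1.0*cv2.remap(sat,q[:,:1],q[:,1:],1)).ravel())
            prof=np.array(prof); print(n,rng,'n',nn.round(2))
            for h in (prof[:8],prof[8:]): print('   ',h.mean(0).round().astype(int).tolist())
E
python3 - <<'E'
from h import *
rodcheck()
E
```

```text
top (75, 135) n [-0.02  1.  ]
    [7, 5, 4, 5, 11, 28, 51, 86, 116, 127, 134, 129, 121, 107, 88, 56, 29, 18, 9, 8, 8, 7, 6, 7, 8]
    [5, 4, 3, 6, 9, 29, 51, 82, 114, 124, 130, 128, 124, 105, 82, 55, 27, 16, 8, 7, 6, 6, 6, 7, 7]
top (-54, -20) n [-0.02  1.  ]
    [6, 7, 8, 7, 5, 18, 33, 52, 71, 82, 90, 82, 73, 63, 53, 42, 30, 20, 11, 7, 3, 3, 4, 4, 3]
    [10, 10, 10, 10, 9, 19, 34, 54, 76, 86, 89, 84, 76, 65, 51, 39, 26, 18, 12, 7, 3, 2, 3, 3, 4]
side (75, 135) n [-0.95  0.33]
    [27, 22, 20, 25, 28, 32, 36, 38, 39, 35, 28, 23, 18, 16, 14, 11, 10, 8, 7, 7, 6, 6, 5, 5, 5]
    [23, 25, 26, 26, 25, 26, 25, 24, 24, 24, 24, 24, 23, 20, 17, 13, 11, 11, 11, 12, 13, 13, 12, 10, 8]
side (-54, -20) n [-0.95  0.33]
    [-11, -12, -11, -11, -11, -13, -15, -13, 7, 43, 73, 82, 73, 63, 57, 37, 9, -10, -14, -12, -11, -12, -11, -10, -11]
    [-8, -8, -7, -7, -10, -11, -8, 2, 30, 71, 104, 114, 102, 83, 70, 52, 27, 9, 3, 2, 0, -1, -1, -4, -7]
```

The top profiles show the rod's two ends in line, and the nets put the reel at (514,229.6,103), hanging on the rod. I'll carry it back slowly with ramped rows.

```bash
python3 - <<'E'
from h import *
T1=tgt([508,180,150],44,-2.5,18.8,2)@FL; rows(T1,5)
T2=tgt([503,100,155],46,-2.7,18.8,2)@FL; rows(T2,10,T1)
T3=tgt([503,-230,150],48,-3,18.8,2)@FL; rows(T3,20,T2)
E
```

```text
dist 45.6 deg 4.5
[[-0.17, -0.76, -0.47], [-0.9, 0.0, 0.1]]
[[-0.17, -0.76, -0.48], [-0.9, 0.0, 0.1]]
[[-0.17, -0.75, -0.49], [-0.9, 0.0, 0.1]]
[[-0.17, -0.74, -0.5], [-0.9, 0.0, 0.1]]
[[-0.17, -0.73, -0.51], [-0.9, 0.0, 0.1]]
dist 80.4 deg 2.0
[[-0.8, -0.07, -0.05], [-0.2, 0.0, 0.0]]
[[-0.8, -0.07, -0.05], [-0.2, 0.0, 0.0]]
[[-0.8, -0.07, -0.05], [-0.2, 0.0, 0.0]]
[[-0.8, -0.07, -0.05], [-0.2, 0.0, 0.0]]
[[-0.8, -0.07, -0.05], [-0.2, 0.0, 0.0]]
[[-0.8, -0.06, -0.05], [-0.2, 0.0, 0.0]]
[[-0.8, -0.06, -0.05], [-0.2, 0.0, 0.0]]
[[-0.8, -0.06, -0.05], [-0.2, 0.0, 0.0]]
[[-0.8, -0.06, -0.05], [-0.2, 0.0, 0.0]]
[[-0.8, -0.06, -0.05], [-0.2, 0.0, 0.0]]
dist 330.1 deg 2.0
[[-1.65, 0.03, -0.08], [-0.1, 0.0, 0.0]]
[[-1.65, 0.03, -0.08], [-0.1, 0.0, 0.0]]
[[-1.65, 0.03, -0.08], [-0.1, 0.0, 0.0]]
[[-1.65, 0.03, -0.08], [-0.1, 0.0, 0.0]]
[[-1.65, 0.04, -0.08], [-0.1, 0.0, 0.0]]
[[-1.65, 0.04, -0.08], [-0.1, 0.0, 0.0]]
[[-1.65, 0.04, -0.08], [-0.1, 0.0, 0.0]]
[[-1.65, 0.04, -0.08], [-0.1, 0.0, 0.0]]
[[-1.65, 0.04, -0.08], [-0.1, 0.0, 0.0]]
[[-1.65, 0.04, -0.08], [-0.1, 0.0, 0.0]]
[[-1.65, 0.04, -0.08], [-0.1, 0.0, 0.0]]
[[-1.65, 0.04, -0.08], [-0.1, 0.0, 0.0]]
[[-1.65, 0.04, -0.08], [-0.1, 0.0, 0.0]]
[[-1.65, 0.04, -0.08], [-0.1, 0.0, 0.0]]
[[-1.65, 0.04, -0.08], [-0.1, 0.0, 0.0]]
[[-1.65, 0.04, -0.08], [-0.1, 0.0, 0.0]]
[[-1.65, 0.04, -0.08], [-0.1, 0.0, 0.0]]
[[-1.65, 0.04, -0.08], [-0.1, 0.0, 0.0]]
[[-1.65, 0.04, -0.08], [-0.1, 0.0, 0.0]]
[[-1.65, 0.04, -0.09], [-0.1, 0.0, 0.0]]
```

Request:
apply_moves --increments '[[[-0.1,-0.75,-0.5],[-0.9,0,0.1],0],[[-0.1,-0.75,-0.5],[-0.9,0,0.1],0],[[-0.2,-0.75,-0.5],[-0.9,0,0.1],0],[[-0.3,-0.75,-0.5],[-0.9,0,0.1],0],[[-0.4,-0.75,-0.5],[-0.9,0,0.1],0]]'

```text
t: 19.27
eef_pos: [520.5, 176.8, 139.2]
tcp_rot: [-2.343, -0.033, 1.526]
ft_force: [-0.4, -0.3, -3.4]
opening: 0.101
```

Request:
apply_moves --increments '[[[-0.7,-0.1,-0.05],[-0.2,0,0],0],[[-0.9,-0.1,-0.05],[-0.2,0,0],0],[[-1.1,-0.1,-0.05],[-0.2,0,0],0],[[-1.2,-0.1,-0.05],[-0.2,0,0],0],[[-1.2,-0.1,-0.05],[-0.2,0,0],0]]'

```text
t: 19.9
eef_pos: [515.7, 124.0, 146.0]
tcp_rot: [-2.366, -0.033, 1.527]
ft_force: [-0.3, 0.3, -3.8]
opening: 0.096
```

Request:
apply_moves --increments '[[[-1.3,0,-0.05],[-0.2,0,0],0],[[-1.3,0,-0.05],[-0.2,0,0],0],[[-1.3,0,-0.05],[-0.2,0,0],0],[[-1.3,0,-0.05],[-0.2,0,0],0],[[-1.3,0,-0.05],[-0.2,0,0],0]]'

```text
t: 20.52
eef_pos: [513.8, 56.3, 148.1]
tcp_rot: [-2.388, -0.033, 1.528]
ft_force: [0.1, 0.6, -4.2]
opening: 0.097
```

```bash
python3 - <<'E'
from h import *
st();gp(18.8)
rows(tgt([503,-230,150],48,-3,18.8,2)@FL,20)
E
```

```text
t 20.52 [513.8  56.3 148.1] q [-0.02  0.4   2.43  3.13  0.5   0.05] op 0.097 F [ 0.1  0.6 -4.2] M [0.04 0.8  0.01]
rodpt [500.1  56.5 160.9] tilt 46.9 x [0.043 0.999 0.033]
dist 286.8 deg 1.3
[[-1.43, 0.06, -0.05], [-0.1, 0.0, 0.0]]
[[-1.43, 0.06, -0.05], [-0.1, 0.0, 0.0]]
[[-1.43, 0.06, -0.05], [-0.1, 0.0, 0.0]]
[[-1.43, 0.06, -0.05], [-0.1, 0.0, 0.0]]
[[-1.43, 0.06, -0.05], [-0.1, 0.0, 0.0]]
[[-1.43, 0.06, -0.05], [-0.1, 0.0, 0.0]]
[[-1.43, 0.06, -0.05], [-0.1, 0.0, 0.0]]
[[-1.43, 0.06, -0.05], [-0.1, 0.0, 0.0]]
[[-1.43, 0.06, -0.05], [-0.1, 0.0, 0.0]]
[[-1.43, 0.06, -0.05], [-0.1, 0.0, 0.0]]
[[-1.43, 0.07, -0.05], [-0.1, 0.0, 0.0]]
[[-1.43, 0.07, -0.05], [-0.1, 0.0, 0.0]]
[[-1.43, 0.07, -0.05], [-0.1, 0.0, 0.0]]
[[-1.43, 0.07, -0.06], [-0.1, 0.0, 0.0]]
[[-1.43, 0.07, -0.06], [-0.1, 0.0, 0.0]]
[[-1.43, 0.07, -0.06], [-0.1, 0.0, 0.0]]
[[-1.43, 0.07, -0.06], [-0.1, 0.0, 0.0]]
[[-1.43, 0.07, -0.06], [-0.1, 0.0, 0.0]]
[[-1.43, 0.07, -0.06], [-0.1, 0.0, 0.0]]
[[-1.43, 0.07, -0.06], [-0.1, 0.0, 0.0]]
```

Request:
apply_moves --increments '[[[-1.4,0.05,-0.05],[-0.1,0,0],0],[[-1.4,0.05,-0.05],[-0.1,0,0],0],[[-1.4,0.05,-0.05],[-0.1,0,0],0],[[-1.4,0.05,-0.05],[-0.1,0,0],0],[[-1.4,0.05,-0.05],[-0.1,0,0],0]]'

```text
t: 21.15
eef_pos: [513.5, -16.5, 148.2]
tcp_rot: [-2.401, -0.032, 1.528]
ft_force: [0.3, -0.4, -3.0]
opening: 0.097
```

Request:
apply_moves --increments '[[[-1.4,0.05,-0.05],[-0.1,0,0],0],[[-1.4,0.05,-0.05],[-0.1,0,0],0],[[-1.4,0.05,-0.05],[-0.1,0,0],0],[[-1.4,0.05,-0.05],[-0.1,0,0],0],[[-1.4,0.05,-0.05],[-0.1,0,0],0]]'

```text
t: 21.78
eef_pos: [513.4, -89.3, 148.5]
tcp_rot: [-2.414, -0.03, 1.529]
ft_force: [0.5, 0.1, -2.3]
opening: 0.093
```

Request:
apply_moves --increments '[[[-1.4,0.05,-0.05],[-0.1,0,0],0],[[-1.4,0.05,-0.05],[-0.1,0,0],0],[[-1.4,0.05,-0.05],[0,0,0],0],[[-1.4,0.05,-0.05],[0,0,0],0],[[-1.2,0.05,-0.05],[0,0,0],0]]'

```text
t: 22.4
eef_pos: [513.2, -160.2, 149.0]
tcp_rot: [-2.421, -0.027, 1.529]
ft_force: [-0.1, 0.1, -2.9]
opening: 0.097
```

Request:
apply_moves --increments '[[[-1.1,0,0],[0,0,0],0],[[-0.9,0,0],[0,0,0],0],[[-0.7,0,0],[0,0,0],0],[[-0.5,0,0],[0,0,0],0],[[-0.2,0,0],[0,0,0],0]]'

```text
t: 23.02
eef_pos: [511.3, -196.2, 149.3]
tcp_rot: [-2.423, -0.025, 1.529]
ft_force: [1.0, -0.9, -3.7]
opening: 0.097
```

```bash
python3 - <<'E'
from h import *
st();gp(18.8)
T=tool(); r=T[:3,3]-18.8*T[:3,1]
rodcheck()
for n in('top','side'):
  p,C=shot(n)
  for r_ in nets.mark_of(p,'reel_mid')[:3]+nets.mark_of(p,'rod_mid')[:3]: print(round(r_['confidence'],2),tow(C,r_['point']).round(1))
E
```

```text
t 23.02 [ 511.3 -196.2  149.3] q [-0.74  0.44  2.34  2.1   0.62  0.45] op 0.097 F [ 1.  -0.9 -3.7] M [ 0.01  0.78 -0.04]
rodpt [ 497.1 -195.9  161.7] tilt 48.8 x [0.042 0.999 0.025]
top (75, 135) n [-0.02  1.  ]
    [16, 16, 16, 16, 28, 46, 73, 106, 123, 131, 132, 127, 121, 113, 91, 61, 37, 17, 9, 6, 6, 7, 8, 8, 9]
    [9, 8, 8, 9, 15, 37, 63, 99, 127, 131, 133, 130, 124, 108, 89, 57, 31, 18, 8, 8, 8, 8, 7, 7, 7]
top (-54, -20) n [-0.02  1.  ]
    [25, 25, 26, 27, 28, 29, 30, 30, 30, 31, 31, 30, 28, 26, 24, 24, 23, 22, 21, 20, 19, 20, 20, 16, 15]
    [21, 23, 24, 27, 29, 28, 28, 28, 27, 25, 23, 26, 27, 23, 20, 21, 22, 22, 21, 21, 21, 21, 21, 21, 21]
side (75, 135) n [-0.94  0.33]
    [28, 31, 33, 34, 29, 23, 22, 21, 20, 20, 21, 21, 20, 20, 20, 20, 20, 21, 22, 23, 22, 20, 21, 22, 21]
    [26, 30, 32, 31, 27, 23, 27, 32, 39, 47, 47, 45, 43, 42, 39, 31, 25, 24, 26, 28, 28, 29, 31, 33, 34]
side (-54, -20) n [-0.94  0.33]
    [27, 28, 29, 28, 28, 27, 25, 32, 53, 83, 111, 127, 128, 121, 105, 84, 56, 34, 30, 36, 39, 37, 37, 37, 37]
    [28, 28, 29, 28, 29, 30, 32, 41, 67, 103, 138, 159, 164, 153, 129, 102, 67, 41, 33, 34, 36, 37, 38, 38, 38]
0.9 [ 499.8 -157.9  155.9]
0.88 [634.   76.4  36.7]
0.65 [ 498.2 -152.6  165.6]
0.57 [ 238.9 -425.7   -1.7]
0.71 [632.4  77.5  37.5]
0.68 [ 498.  -159.2  155.9]
0.82 [ 238.6 -426.6    7. ]
0.29 [ 654.  -212.   146.1]
```

```bash
python3 - <<'E'
from h import *
T1=tgt([500,-245,158],47,-3.04,18.8,1)@FL; rows(T1,5)
T2=tgt([524.9,-245.5,128.7],46,-3.04,18.8,.6)@FL; rows(T2,5,T1)
E
```

```text
dist 50.0 deg 2.0
[[-0.99, 0.1, -0.02], [0.4, 0.0, 0.2]]
[[-0.99, 0.11, -0.02], [0.4, 0.0, 0.2]]
[[-0.99, 0.11, -0.02], [0.4, 0.0, 0.2]]
[[-0.99, 0.11, -0.02], [0.4, 0.0, 0.2]]
[[-0.99, 0.11, -0.02], [0.4, 0.0, 0.2]]
dist 38.5 deg 1.1
[[0.0, 0.76, 0.1], [0.2, -0.1, 0.1]]
[[0.01, 0.76, 0.09], [0.2, -0.1, 0.1]]
[[0.01, 0.76, 0.09], [0.2, -0.1, 0.1]]
[[0.01, 0.76, 0.09], [0.2, -0.1, 0.1]]
[[0.01, 0.77, 0.09], [0.2, -0.1, 0.1]]
```

Request:
apply_moves --increments '[[[-0.7,0.1,0],[0.3,0,0.1],0],[[-1.0,0.1,0],[0.3,0,0.1],0],[[-1.2,0.1,0],[0.3,0,0.1],0],[[-1.0,0.1,0],[0.3,0,0.1],0],[[-0.7,0.1,0],[0.3,0,0.1],0]]'

```text
t: 24.05
eef_pos: [513.3, -245.0, 144.6]
tcp_rot: [-2.395, -0.019, 1.523]
ft_force: [-0.0, 0.4, -4.1]
opening: 0.097
```

```bash
python3 - <<'E'
from h import *
st();gp(18.8)
T2=tgt([524.9,-245.5,128.7],46,-3.04,18.8,.6)@FL; rows(T2,5)
E
```

```text
t 24.05 [ 513.3 -245.   144.6] q [-0.82  0.46  2.26  1.93  0.59  0.57] op 0.097 F [-0.   0.4 -4.1] M [ 0.05  0.79 -0.02]
rodpt [ 499.5 -244.5  157.4] tilt 47.2 x [0.048 0.999 0.019]
dist 38.3 deg 1.3
[[-0.01, 0.76, 0.08], [0.2, -0.0, 0.1]]
[[-0.01, 0.76, 0.08], [0.2, -0.0, 0.1]]
[[-0.01, 0.76, 0.08], [0.2, -0.0, 0.1]]
[[-0.0, 0.76, 0.07], [0.2, -0.0, 0.1]]
[[-0.0, 0.76, 0.07], [0.2, -0.0, 0.1]]
```

Request:
apply_moves --increments '[[[0,0.75,0.05],[0.2,-0.1,0.2],0],[[0,0.75,0.05],[0.2,-0.1,0.2],0],[[0,0.75,0.05],[0.2,0,0.1],0],[[0,0.7,0.05],[0.2,0,0.1],0],[[0,0.5,0.05],[0.2,0,0.1],0]]'

```text
t: 24.68
eef_pos: [538.3, -245.6, 117.0]
tcp_rot: [-2.375, -0.008, 1.516]
ft_force: [-0.1, 0.3, -2.7]
opening: 0.097
```

```bash
python3 - <<'E'
from h import *
st();gp(18.8)
R0=np.array([567.5,-247.7,73.2]); M=R.from_euler('z',-3.04,degrees=True).as_matrix()
T=tool(); d=M.T@(T[:3,3]-18.8*T[:3,1]-R0); print('slot x,y,z',-3+d[0]*.766+d[2]*.643,d[1],-.643*d[0]+.766*d[2])
rodcheck()
E
cat >> h.py <<'E'
def slot():
    R0=np.array([567.5,-247.7,73.2]); M=R.from_euler('z',-3.04,degrees=True).as_matrix(); T=tool()
    d=M.T@(T[:3,3]-18.8*T[:3,1]-R0); print('slot x,y,z',np.round([-3+d[0]*.766+d[2]*.643,d[1],-.643*d[0]+.766*d[2]],1),'xaxis',(M.T@T[:3,0]).round(4))
def sl(x,z,t=46,roll=0,y=0):
    R0=np.array([567.5,-247.7,73.2]); M=R.from_euler('z',-3.04,degrees=True).as_matrix()
    return tgt(R0+M@np.array([.766*(x+3)-.643*z,y,.643*(x+3)+.766*z]),t,-3.04,18.8,roll)@FL
E
```

```text
t 24.68 [ 538.3 -245.6  117. ] q [-0.76  0.53  2.23  2.05  0.56  0.49] op 0.097 F [-0.1  0.3 -2.7] M [ 0.09  0.76 -0.05]
rodpt [ 524.8 -244.9  130.1] tilt 46.1 x [0.055 0.998 0.008]
slot x,y,z 0.7790844907836529 0.5180933836210587 71.09069135785577
top (75, 135) n [-0.03  1.  ]
    [7, 7, 5, 6, 16, 30, 58, 84, 104, 120, 122, 122, 117, 108, 90, 72, 52, 37, 32, 28, 27, 27, 26, 25, 23]
    [13, 13, 14, 16, 17, 19, 22, 24, 26, 28, 26, 22, 22, 24, 25, 25, 25, 24, 24, 24, 25, 25, 25, 26, 27]
top (-54, -20) n [-0.03  1.  ]
    [34, 35, 35, 35, 36, 33, 31, 28, 25, 26, 28, 26, 24, 24, 23, 23, 23, 22, 21, 19, 16, 16, 17, 17, 17]
    [27, 25, 21, 22, 24, 25, 26, 26, 24, 24, 24, 24, 26, 25, 22, 21, 22, 24, 26, 26, 25, 25, 26, 24, 21]
side (75, 135) n [-0.94  0.33]
    [30, 27, 25, 24, 22, 20, 19, 20, 22, 22, 22, 22, 21, 22, 22, 23, 23, 22, 22, 21, 19, 19, 18, 16, 15]
    [27, 26, 22, 22, 22, 22, 24, 30, 42, 58, 75, 86, 88, 82, 69, 49, 31, 19, 15, 15, 17, 18, 18, 16, 15]
side (-54, -20) n [-0.94  0.33]
    [26, 29, 31, 33, 33, 32, 31, 38, 58, 86, 114, 129, 126, 118, 108, 94, 77, 68, 68, 70, 71, 70, 68, 66, 62]
    [14, 13, 13, 13, 13, 11, 10, 21, 56, 101, 140, 162, 165, 150, 128, 104, 80, 66, 65, 67, 69, 70, 70, 69, 65]
```

Rod ends line up in both views. I'll lower along the slot normal.

```bash
python3 - <<'E'
from h import *
rows(sl(0.3,32,46,.3),5)
E
```

```text
dist 39.1 deg 0.2
[[-0.01, 0.78, 0.09], [0.0, -0.0, 0.0]]
[[-0.01, 0.78, 0.09], [0.0, -0.0, 0.0]]
[[-0.01, 0.78, 0.09], [0.0, -0.0, 0.0]]
[[-0.01, 0.78, 0.09], [0.0, -0.0, 0.0]]
[[-0.01, 0.78, 0.09], [0.0, -0.0, 0.0]]
```

Request:
apply_moves --increments '[[[0,0.75,0.09],[0,0,0],0],[[0,0.75,0.09],[0,0,0],0],[[0,0.75,0.09],[0,0,0],0],[[0,0.7,0.09],[0,0,0],0],[[0,0.5,0.07],[0,0,0],0]]'

```text
t: 25.4
eef_pos: [561.5, -246.8, 88.4]
tcp_rot: [-2.376, -0.007, 1.516]
ft_force: [-0.7, 1.5, -3.3]
opening: 0.094
```

```bash
python3 - <<'E'
from h import *
st();slot(); rows(sl(0,10,46,.2),5); rodcheck()
E
```

```text
t 25.4 [ 561.5 -246.8   88.4] q [-0.73  0.61  2.19  2.15  0.57  0.41] op 0.094 F [-0.7  1.5 -3.3] M [ 0.02  0.73 -0.06]
slot x,y,z [ 0.2  0.5 34.2] xaxis [0.0022 1.     0.0074]
dist 24.2 deg 0.3
[[-0.01, 0.48, 0.06], [0.0, -0.0, 0.0]]
[[-0.01, 0.48, 0.06], [0.0, -0.0, 0.0]]
[[-0.01, 0.48, 0.06], [0.0, -0.0, 0.0]]
[[-0.01, 0.48, 0.05], [0.0, -0.0, 0.0]]
[[-0.01, 0.48, 0.05], [0.0, -0.0, 0.0]]
top (75, 135) n [-0.03  1.  ]
    [21, 22, 23, 25, 25, 25, 25, 24, 25, 26, 27, 27, 27, 26, 27, 27, 28, 28, 28, 29, 28, 27, 27, 27, 28]
    [26, 27, 27, 27, 27, 29, 29, 28, 28, 30, 31, 29, 28, 27, 27, 29, 30, 29, 30, 30, 29, 30, 30, 30, 30]
top (-54, -20) n [-0.03  1.  ]
    [32, 31, 30, 30, 30, 29, 28, 27, 24, 24, 23, 23, 23, 23, 23, 22, 21, 19, 18, 17, 16, 16, 18, 17, 15]
    [27, 24, 22, 21, 21, 22, 23, 24, 25, 26, 26, 25, 22, 20, 23, 25, 25, 24, 24, 24, 23, 22, 20, 18, 16]
side (75, 135) n [-0.94  0.34]
    [22, 23, 23, 22, 21, 22, 22, 22, 22, 21, 21, 20, 20, 21, 22, 22, 22, 23, 24, 23, 21, 18, 15, 14, 13]
    [22, 22, 20, 21, 22, 18, 17, 28, 49, 71, 91, 104, 107, 102, 87, 58, 33, 24, 23, 24, 25, 24, 23, 21, 21]
side (-54, -20) n [-0.94  0.34]
    [41, 42, 40, 34, 24, 21, 22, 32, 56, 86, 113, 130, 132, 122, 106, 88, 63, 39, 30, 30, 30, 28, 28, 28, 27]
    [23, 20, 18, 14, 12, 12, 12, 22, 53, 97, 136, 160, 166, 151, 127, 98, 64, 41, 33, 34, 35, 35, 34, 32, 29]
```

Request:
apply_moves --increments '[[[0,0.4,0.05],[0,0,0],0],[[0,0.4,0.05],[0,0,0],0],[[0,0.4,0.05],[0,0,0],0],[[0,0.4,0.05],[0,0,0],0],[[0,0.3,0.05],[0,0,0],0]]'

```text
t: 26.12
eef_pos: [574.1, -247.5, 72.8]
tcp_rot: [-2.376, -0.007, 1.515]
ft_force: [-0.2, -0.1, -2.9]
opening: 0.092
```

```bash
python3 - <<'E'
from h import *
st();slot(); rows(sl(-1.5,2,46,.1),5)
E
```

```text
t 26.12 [ 574.1 -247.5   72.8] q [-0.71  0.65  2.17  2.2   0.58  0.37] op 0.092 F [-0.2 -0.1 -2.9] M [0.05 0.78 0.02]
slot x,y,z [-0.2  0.5 14.2] xaxis [0.0023 1.     0.0072]
dist 12.3 deg 0.4
[[-0.01, 0.24, 0.05], [0.0, -0.1, 0.0]]
[[-0.01, 0.24, 0.05], [0.0, -0.1, 0.0]]
[[-0.01, 0.24, 0.05], [0.0, -0.1, 0.0]]
[[-0.01, 0.24, 0.05], [0.0, -0.1, 0.0]]
[[-0.01, 0.24, 0.05], [0.0, -0.1, 0.0]]
```

Inside the slots with no contact force. Continuing.

Request:
apply_moves --increments '[[[0,0.25,0.03],[0,0,0.1],0],[[0,0.25,0.03],[0,0,0.1],0],[[0,0.2,0.04],[0,0,0.1],0],[[0,0.2,0.04],[0,0,0.1],0],[[0,0.15,0.04],[0,0,0],0]]'

```text
t: 26.75
eef_pos: [580.9, -247.8, 63.6]
tcp_rot: [-2.376, -0.002, 1.51]
ft_force: [0.4, -0.6, -3.3]
opening: 0.096
```

```bash
python3 - <<'E'
from h import *
st();slot(); rows(sl(-2.7,0,46,.1),3)
E
```

```text
t 26.75 [ 580.9 -247.8   63.6] q [-0.7   0.67  2.17  2.24  0.58  0.34] op 0.096 F [ 0.4 -0.6 -3.3] M [ 0.    0.83 -0.03]
slot x,y,z [-0.9  0.7  2.8] xaxis [0.0076 1.     0.002 ]
dist 3.4 deg 0.5
[[-0.02, 0.09, 0.07], [0.0, -0.1, -0.1]]
[[-0.02, 0.09, 0.07], [0.0, -0.1, -0.1]]
[[-0.02, 0.09, 0.07], [0.0, -0.1, -0.1]]
```

Request:
apply_moves --increments '[[[0,0.1,0.07],[0,-0.2,0],0],[[0,0.1,0.07],[0,-0.2,0],0],[[0,0.08,0.06],[0,0,0],0],[[0,0.05,0.05],[0,0,0],0],[[0,0,0],[0,0,0],0]]'

```text
t: 27.38
eef_pos: [581.7, -247.9, 60.2]
tcp_rot: [-2.378, 0.003, 1.515]
ft_force: [-1.0, 2.0, -0.4]
opening: 0.097
```

```bash
python3 - <<'E'
from h import *
st();slot(); rodcheck(('side',))
for n in('top','side'):
  p,C=shot(n)
  for r_ in nets.mark_of(p,'reel_mid')[:2]+nets.mark_of(p,'rod_mid')[:2]: print(round(r_['confidence'],2),tow(C,r_['point']).round(1))
E
```

```text
t 27.38 [ 581.7 -247.9   60.2] q [-0.7   0.68  2.17  2.26  0.59  0.31] op 0.097 F [-1.   2.  -0.4] M [0.25 0.63 0.01]
slot x,y,z [-2.5  0.6 -0.4] xaxis [ 0.0027  1.     -0.0034]
side (75, 135) n [-0.94  0.35]
    [24, 23, 21, 22, 22, 22, 24, 23, 22, 22, 22, 21, 21, 20, 20, 21, 21, 22, 22, 21, 19, 15, 14, 14, 14]
    [29, 28, 28, 30, 30, 30, 29, 28, 36, 54, 74, 90, 101, 99, 90, 72, 51, 41, 39, 39, 39, 39, 38, 37, 37]
side (-54, -20) n [-0.94  0.35]
    [26, 28, 28, 27, 27, 27, 27, 29, 37, 55, 78, 94, 103, 100, 91, 74, 51, 35, 29, 30, 30, 29, 29, 29, 30]
    [29, 29, 31, 32, 32, 32, 33, 37, 47, 66, 93, 115, 127, 124, 109, 90, 62, 41, 35, 34, 31, 29, 29, 29, 29]
0.64 [641.7  75.9  39.5]
0.57 [ 568.  -208.3   67.2]
0.64 [ 238.  -425.7   -1.4]
0.6 [ 568.1 -206.7   67.7]
0.58 [633.   77.4  39.4]
0.58 [ 233.9 -426.5    8.5]
```

The rack now carries the weight (Fz has gone from −3 to about 0) at the reference pose. Releasing.

Request:
apply_moves --increments '[[[0,0,0],[0,0,0],1.3],[[0,0,0],[0,0,0],1.6],[[0,0,0],[0,0,0],2],[[0,0,0],[0,0,0],2.5],[[0,0,0],[0,0,0],2.5]]'

```text
t: 28.35
eef_pos: [582.5, -248.2, 60.3]
tcp_rot: [-2.379, 0.004, 1.515]
ft_force: [0.9, -0.2, -0.3]
opening: 0.263
```

Request:
apply_moves --increments '[[[0,-0.4,0],[0,0,0],2.5],[[0,-0.8,0],[0,0,0],2.5],[[0,-1.2,0],[0,0,0],2.5],[[0,-1.5,0],[0,0,0],2.5],[[0,-1.8,0],[0,0,0],2.5]]'

```text
t: 28.98
eef_pos: [538.7, -245.3, 101.7]
tcp_rot: [-2.378, 0.003, 1.516]
ft_force: [-0.3, -1.1, -0.5]
opening: 0.266
```

Request:
apply_moves --increments '[[[0,-2.5,0],[0,0,0],2.5],[[0,-2.5,0],[0,0,0],2.5],[[0,-2.5,0],[0,0,0],2.5],[[0,-2.5,0],[0,0,0],2.5],[[0,-1,0],[0,0,0],2.5]]'

```text
t: 29.6
eef_pos: [453.1, -239.5, 183.1]
tcp_rot: [-2.379, 0.006, 1.514]
ft_force: [-0.0, -0.3, 0.8]
opening: 0.263
```

```bash
python3 - <<'E'
from h import *
st()
def chk(p,C,r,ex,rng,n):
    im=p['img'].astype(np.float32); mn=im.min(2); sat=im.max(2)-mn
    ss=np.linspace(*rng,14); u=proj(p,C,[r+ex*s for s in ss]); d=u[-1]-u[0]; nn=np.array([-d[1],d[0]])/np.linalg.norm(d); nn=nn if nn[1]>0 else -nn
    k=np.arange(-6,6.5,.5); pr=np.mean([(cv2.remap(mn,q[:,:1],q[:,1:],1)-cv2.remap(sat,q[:,:1],q[:,1:],1)).ravel() for q in [(c+k[:,None]*nn).astype(np.float32) for c in u]],0)
    print(n,rng,pr.round().astype(int).tolist())
M=R.from_euler('z',-3.04,degrees=True).as_matrix(); ex=M[:,1]; mid=np.array([567.5,-247.7,73.2])+ex*42
for n in('top','side','wrist'):
  p,C=shot(n); save(p,n+'9')
  for r_ in nets.mark_of(p,'reel_mid')[:2]+nets.mark_of(p,'rod_mid')[:2]+nets.mark_of(p,'upper_reels')[:1]+nets.mark_of(p,'narrow_reel_mid')[:1]: print(n,round(r_['confidence'],2),tow(C,r_['point']).round(1),proj(p,C,[tow(C,r_['point'])])[0].round())
  for rg in ((-95,-82),(-65,-38),(38,65),(82,95)): chk(p,C,mid,ex,rg,n)
# same check on the initial pictures (rod then in the slots)
for n in('top','side'):
  p,C=shot(n); p=dict(p); p['img']=cv2.imread(f'pics/{n}0.png')[...,::-1]
  for rg in ((-95,-82),(-65,-38),(38,65),(82,95)): chk(p,C,mid,ex,rg,'initial '+n)
E
```

```text
t 29.6 [ 453.1 -239.5  183.1] q [-0.92  0.32  2.34  1.75  0.59  0.68] op 0.263 F [-0.  -0.3  0.8] M [0.18 0.35 0.01]
top 0.91 [635.4  76.9  41.3] [257. 166.]
top 0.67 [ 567.9 -209.8   65.2] [357. 184.]
top 0.69 [ 242.2 -429.1    2.9] [434. 296.]
top 0.64 [ 567.  -203.    75.4] [355. 184.]
top 0.68 [ 653.1 -206.1  144. ] [358. 148.]
top 0.89 [614.7 232.4  49. ] [204. 174.]
top (-95, -82) [15, 14, 14, 11, 9, 14, 19, 29, 39, 53, 66, 72, 77, 74, 69, 53, 37, 24, 12, 8, 4, 3, 3, 5, 8]
top (-65, -38) [9, 8, 8, 10, 12, 21, 39, 59, 81, 96, 104, 107, 104, 98, 88, 73, 52, 34, 18, 10, 9, 9, 10, 10, 9]
top (38, 65) [7, 5, 3, 4, 7, 23, 45, 70, 98, 112, 117, 116, 112, 101, 87, 64, 39, 23, 11, 6, 3, 3, 4, 5, 6]
top (82, 95) [18, 17, 17, 16, 24, 33, 62, 91, 112, 132, 130, 127, 116, 106, 81, 56, 39, 23, 19, 14, 15, 16, 18, 19, 19]
side 0.78 [634.5  78.1  38.9] [293. 197.]
side 0.57 [ 567.4 -209.6   67.1] [304. 261.]
side 0.57 [ 568.4 -203.8   74.5] [304. 258.]
side 0.53 [ 238.2 -425.4    7.2] [219. 363.]
side 0.81 [615.9 231.1  46.5] [275. 167.]
side (-95, -82) [28, 28, 28, 27, 29, 29, 28, 29, 33, 44,
[... 1306 characters left out ...]
4, 110, 109, 104, 94, 80, 59, 36, 20, 8, 3, 3, 2, 3, 4, 4]
initial top (82, 95) [17, 18, 16, 14, 24, 35, 58, 81, 102, 123, 120, 116, 108, 98, 74, 50, 34, 18, 16, 14, 15, 17, 17, 17, 17]
initial side (-95, -82) [28, 28, 29, 29, 29, 28, 28, 31, 35, 46, 66, 86, 98, 106, 101, 84, 62, 43, 31, 27, 27, 29, 30, 29, 29]
initial side (-65, -38) [31, 29, 28, 27, 28, 28, 28, 30, 45, 78, 118, 149, 163, 154, 130, 99, 61, 30, 20, 24, 31, 36, 38, 37, 36]
initial side (38, 65) [38, 39, 40, 40, 40, 40, 39, 46, 71, 108, 140, 157, 153, 134, 109, 77, 51, 37, 35, 35, 32, 31, 31, 31, 30]
initial side (82, 95) [30, 30, 32, 32, 33, 32, 33, 41, 67, 105, 138, 156, 150, 130, 101, 66, 45, 44, 49, 52, 53, 51, 47, 47, 46]
```

The rod profiles at both ends match the initial pictures almost exactly, so it is fully seated. The reel hangs between the frames. Handing in.

```bash
python3 -c "
from h import *
print(env.job_done()); st()"
```

```text
the job is handed in; nothing more can be done
None
the job is handed in; nothing more can be done
```

I took the aluminium rod out of the lower slots and pushed it through the wide reel in the tray until it stuck out on both sides. I then carried the two together back to the rack, lowered them along the slots into the same lower slots, let go and backed away. The job was handed in at about 30 s of the 72 s allowed.

**Last checks:**
- **Rod seated:** in the top and side pictures, the rod's profiles at both ends match those from before the job to a fraction of a pixel, so it lies fully down in both slots.
- **Reel position:** the networks put the reel at about (568, −210, 66), 4 mm off the middle between the side frames.
- **Other things:** the narrow and yellow reels read where they were. The upper reels read within about 2–3 mm of their start in the top view. I didn't re-measure the other items on the bench; the closest planned pass was about 15 mm over the bead box.
- **Forces:** the readings at the end of each move call never went above about 5 N.

**Failed or in disagreement:**
- **Last picture:** I had used up the viewing limit, so the final check rests on numbers only.
- **Wrist camera:** it put the reel at (573, −210, 72), about 5 mm further back and 6 mm higher than the other two cameras, and saw no rod centre. That is a little over the networks' stated error.

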